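Turn a two-game cartridge end for end in the console and reset

TASK

Switch the console to the other game on its double-ended cartridge: pull the blue cartridge out of the slanted slot, turn it end for end so that the white end goes into the slot and the orange end stands out, with the picture labels still facing the front and up, and push it fully home. Then press the reset button all the way down and let it come back up. Leave the cartridge in the slot, and do not shift or knock over the owl, the tumbler, the controller or the spare cartridge.

Things in the scene. Friction and masses are not known exactly. Their poses are not given: they have to be found in the camera images.
- console: Black games console, fixed, its front turned to the person across the table or to the robot's right. Shell 210 (x) x 280 (y) x 45 mm; origin: centre of underside; front is -x, z up. Rear deck (x > +25 mm) 56 mm high. The slanted bay rises to 101 mm between two cheeks, 10 mm wide, 75 mm high, at y = -18 and +78 mm, x -27 to +51 mm. Front deck (x < -30 mm) flat, 45 mm high.
- bay: Slanted cartridge bay with a grey lip, fixed on the console. Origin: centre of the slot's mouth, at (35, 30, 85) mm in the console's frame. z points out of the slot, leaning 50 degrees back from vertical towards the console's +x; y = console's y, across the slot's width; -x faces forward and up. Inside 25 (x) x 66 (y) mm, 40 mm deep, mouth flared 4 mm at 45 degrees. Outside 41 x 86 mm.
- cartridge: Blue double-ended cartridge, loose, 0.14 kg, 22 thick (x) x 62 wide (y) x 140 mm long (z). Origin: centre; z from orange to white end; -x is the label face. Last 4 mm of each end stepped in 2 to 3 mm. At the start its axes lie along the bay's, orange end fully home (40 mm deep) and against the +x wall: centre at x +1.5, z +30 mm in the bay's frame; the white end stands out 100 mm.
- orange_end (a point): Centre of the orange end face of the cartridge, 70 mm from its centre.
- white_end (a point): Centre of the white end face of the cartridge, 70 mm from its centre.
- label (a point): Centre of the cartridge's front (label) face, 11 mm from its centre on its -x side.
- reset (a joint): Travel of the reset button in m: 0 up, 0.006 fully down (takes 5 N; a spring brings it back).
- reset_top (a point): Centre of the top of the round grey reset button (28 mm diameter, in an aluminium ring of 44 mm), at the front right of the console, 67 mm above the board when up, 22 mm above the front deck; pressed straight down.
- owl: Ceramic owl, loose, 84 mm diameter, 168 mm high, standing close behind or beside the console; origin at the centre of its underside.
- tumbler: Tall clear glass tumbler, loose, 72 mm diameter, 140 mm high, standing close behind or beside the console; origin at the centre of its underside.
- controller: Red plastic controller, a box 110 (its x) x 72 x 28 mm with a black dial on top (43 mm high over all) and a grey bar key, loose, lying on the board in front of the console; origin at the centre of its underside.
- spare: Spare single-ended blue cartridge with a green label, loose, 80 (its x) x 90 x 20 mm, lying flat on the board; origin at the centre of its underside. Not to be used.
- tray: Three-tier stacking aluminium tray, fixed, 240 (its x) x 180 x 172 mm high; origin at the centre of its underside.
- speaker: Desk speaker with a wooden case, fixed, 130 (its x) x 120 x 190 mm high; origin at the centre of its underside.
- contact (a joint): Sprung brass contact in the slot's -x wall, 6 to 30 mm down, stroke 0 (pushed in by a cartridge) to 0.002 m. It presses the cartridge with about 3 N against the +x wall, so friction holds the cartridge: up to about 9 N along the slot to pull it out or push it home.
Things that resemble listed ones, but are neither listed nor needed, are in the scene too. Leave any pink or yellow look-alike of the cartridge alone.

How it is judged (in metres and radians):
On the way, in this order (a step that is already met when the one before it is completed fails the run):
1. the cartridge is pulled clear of the slot (z of orange_end in the frame of bay above 0.003 m), for 0.1 s.
2. the cartridge is reversed and fully home: white end in the slot, labels to the front (z of white_end in the frame of bay below -0.036 m and z of orange_end in the frame of bay above 0.09 m and angle between the z axis of cartridge and the z axis of bay, either way round below 0.09 rad and x of label in the frame of bay below -0.004 m), for 0.2 s.
3. the reset button is pressed fully down with the reversed cartridge home (value of joint reset above 0.0045 m and z of white_end in the frame of bay below -0.036 m), for 0.05 s.
At the end, for the whole second after the job is handed in: Cartridge released and at rest in the slot: white end in, within 4 mm of the floor; orange end out; along the slot within 5 degrees; labels to the front. Reset up again within 1.5 mm. Owl, tumbler, controller and spare within 20 mm of their start, owl and tumbler upright within 8 degrees (all of step 2 and linear speed of cartridge below 0.02 m/s and value of joint reset below 0.0015 m and distance of each of owl, tumbler, controller, spare from where it was at the start of the episode below 0.02 m and angle between each of owl, tumbler's own z axis and vertical below 0.15 rad); the robot touches nothing.
It fails at once if a bystander (owl, tumbler, controller or spare cartridge) is shifted more than 20 mm or tipped (distance of any of owl, tumbler, controller, spare from where it was at the start of the episode above 0.02 m or angle between any of owl, tumbler's own z axis and vertical above 0.3 rad).
It also fails if it takes over 58 s, if anything falls off the work surface, if the arm or the gripper's body presses on something with over 40 N, if the wrist force passes 120 N, or if a joint passes its speed limit or range.

ROBOT

A 6-joint arm with a two-finger parallel gripper is mounted at the origin on the work surface. World frame = base frame: x ahead of the robot, y to its left, z up, the work surface at z = 0. Lengths are in mm, angles in degrees, forces in N, time in s.
With the tool pointing down it reaches from about 350 to 850 mm from the base axis. Payload 8.1 kg.
Tool frame: the origin (TCP) lies midway between the tips of the shut fingers; the grasp point (between the pads) lies 19 mm behind it (r.grip_depth is the distance from the TCP to the grasp point, in mm); z points along the fingers, y is the direction in which the jaws open and shut (so a half turn about z gives the same grasp; the last joint's range is limited). The gripper opens to 85 mm and grips with 20 to 120 N. Pads are 22 mm wide; open, the fingers measure 114 mm over their backs; the gripper's body (76 mm by 85 mm) begins 54 mm behind the grasp point. The pads swing forward as they close: fully open they stand 13 mm farther back than shut.
Start: joints at [70.623, 7.471, 85.268, -0, 87.261, -4.893], TCP at [150.047, 580.94, 231.292] pointing down, gripper open.
Joint ranges: [-169.43, 169.43], [-51.17, 129.36], [1.28, 143.12], [-76.62, 256.62], [0, 156.53], [-152.29, 152.29]. Speed limits (degrees/s): [136.94, 136.94, 159.86, 180, 180, 180].

INTERFACE

Orientations are given as [roll, pitch, yaw] about the fixed x, y, z axes, in that order (R = Rz(yaw) Ry(pitch) Rx(roll)).
In Python, from bench import r, imaging gives the robot as it stands.
- The arm moves only by the shell command python3 -m creep 'ROWS' [FORCE]. ROWS is text: rows parted by semicolons, each of 7 numbers parted by spaces: the shift along the tool's x, y, z in cm, then the turn, a rotation vector about the tool's x, y, z in degrees, then the finger opening in cm, from 0 to 8.54. In form: dx dy dz ax ay az gripper; .... A call has 1 to 20 rows; each row is the pose to reach, as a shift and turn from the pose measured when the call began, along the tool's axes at that moment; what a row does not reach only later rows make up. A row lasts 1/10 s, in which the tool goes at most 50 mm and 8.59 degrees, less where a joint would pass 70% of its speed; a pose out of reach is approached as far as the arm can. A call with a gripper value outside its range is refused whole. The fingers move at their own pace and stop on an object; FORCE is the grip in N (left out, the last holds). Time passes only in rows, so rows that repeat a pose let the fingers close. It gives the time, the measured TCP pose, the force and the opening at its end, in the units of the state.
- r.sense(): the state, without advancing time (a new reading comes with each control period).
- imaging.snapshot(name): name is "scene" or "top"; returns the picture (480x640x3 uint8, red, green, blue); there is no depth.
- imaging.camera_info(name): a dict with "camera_matrix" (3x3 intrinsics, pixels), "k1" (the pictures are not rectified: a ray, as slopes to the right and down, at radius r is drawn at 1 + k1 r^2 times it, then the intrinsics apply), "R" (3x3) and "t" (3): a world point X has camera coordinates R X + t. Camera axes: x right, y down, z forward; pixel columns grow to the right and rows downward; lengths in mm; the calibration is good to about 2 mm. A picture is of the moment at which its call begins. camera_info takes no time and is no camera call.
- r.hand_in(): hands the job in, once; it reports no verdict.
The state is a dict: "time": time; "joint_pos": joint angles; "qd": joint speeds; "joint_efforts": joint torques, N m; "tool_pos": TCP position; "tcp_rot": TCP orientation; "ft_force": force on the tool from outside, world axes, zero at the start; "wrist_torque": the same for the moment, N m; "finger_gap": finger opening in mm.
Only numpy, scipy, OpenCV 4.12 (cv2) and the standard library are available. Lean on these libraries where they do the work, as an engineer would, in place of code of your own. Each camera call takes 0.05 s, during which the arm holds its last target.

## Working session

There is one attempt and no reset: what is moved stays moved. The work goes in short steps, Python scripts to look and compute and a shell command to move; the robot and the scene stay as the last step left them, time stands still between calls to the robot, and variables do not carry over. Pictures are saved under pics/ and viewed, and the job is handed in when it is done.

```bash
ls; mkdir -p pics; python3 - <<'E'
from bench import r, imaging
import cv2,json
print(r.sense())
for n in ("scene","top"):
    im=imaging.snapshot(n); cv2.imwrite(f"pics/{n}0.png",im[:,:,::-1]); print(n,imaging.camera_info(n))
E
```

```text
pics
{'time': 0.0, 'joint_pos': array([ 7.06225695e+01,  7.51563319e+00,  8.53311858e+01,  1.40761011e-03,
        8.72615467e+01, -4.89557902e+00]), 'qd': array([ 0.02117825, -0.05439123, -0.02031594,  0.09418364, -0.00042713,
       -0.10648615]), 'joint_efforts': array([ 7.34500336e-04, -5.69395924e+01, -5.00552237e+01, -5.13634916e-05,
        1.44062773e-02, -2.08222849e-05]), 'tool_pos': array([149.85142371, 580.40345289, 230.2206911 ]), 'tcp_rot': array([-1.79892150e+02, -1.06486729e-02,  1.65518070e+02]), 'ft_force': array([0.59518777, 0.07847712, 0.35098832]), 'wrist_torque': array([ 0.05194454,  0.00543477, -0.05637055]), 'finger_gap': 85.32765912776566}
scene {'camera_matrix': array([[580.83462706,   0.        , 323.27712398],
       [  0.        , 580.83462706, 243.28636523],
       [  0.        ,   0.        ,   1.        ]]), 'k1': -0.09284009832360013, 'R': array([[-0.65241497,  0.75758804,  0.02037302],
       [ 0.42682977,  0.38952227, -0.8161426 ],
       [-0.62623562, -0.52376784, -0.57749129]]), 't': array([ 344.42357492, -132.18275695, 1814.53346687])}
top {'camera_matrix': array([[480.49088923,   0.        , 310.90968777],
       [  0.        , 480.49088923, 245.34560079],
       [  0.        ,   0.        ,   1.        ]]), 'k1': -0.0441794073805326, 'R': array([[ 3.67097020e-03, -9.99992041e-01,  1.56284381e-03],
       [-9.85256602e-01, -3.88418579e-03, -1.71039004e-01],
       [ 1.71043713e-01, -9.11923098e-04, -9.85263019e-01]]), 't': array([ -23.58399233,  541.89443952, 1331.27450959])}
```

View pics/scene0.png

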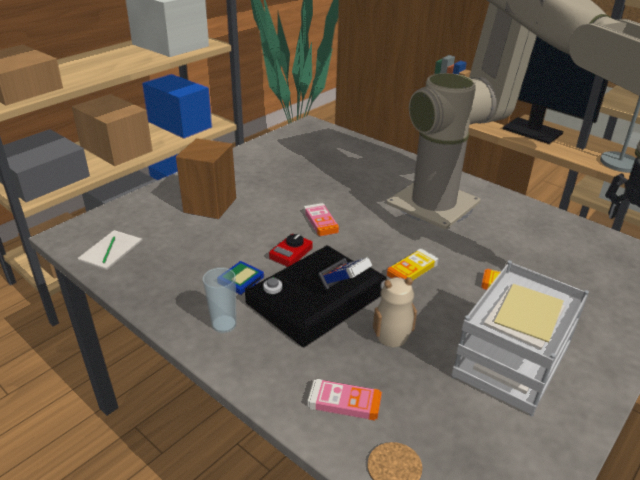

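View pics/top0.png

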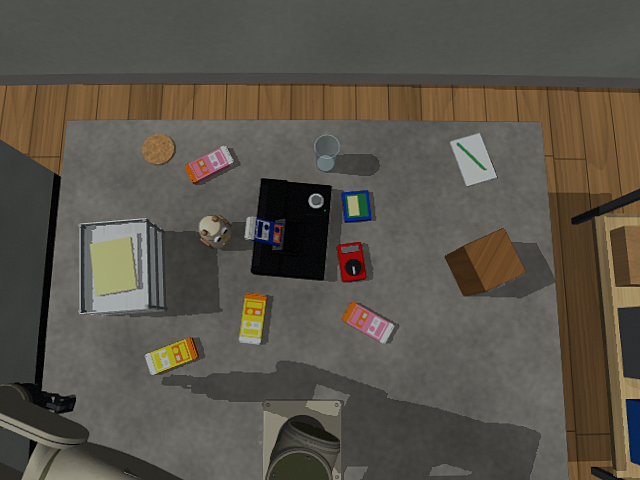

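Top view: the console is at about (292,230) with its front facing image right (world -y). The blue cartridge sticks out left of it at (265,230). The pink items at (208,164) and (368,322), the yellow items at (253,318) and (171,356) are decoys. The blue item at (356,206) with a green label is the spare. Only the piece in the slot fits the description, and I'll enlarge it to confirm.

```bash
python3 - <<'E'
import cv2,numpy as np
a=cv2.imread("pics/top0.png");b=cv2.imread("pics/scene0.png")
c=cv2.resize(a[165:295,190:350],(800,650),interpolation=cv2.INTER_CUBIC)[:600]
cv2.imwrite("pics/topc.png",c)
c=cv2.resize(b[230:360,230:430],(800,520),interpolation=cv2.INTER_CUBIC)
c=np.clip(c.astype(float)*1.6+15,0,255).astype(np.uint8)
cv2.imwrite("pics/scenec.png",c)
E
```

```text
(no output)
```

View pics/topc.png

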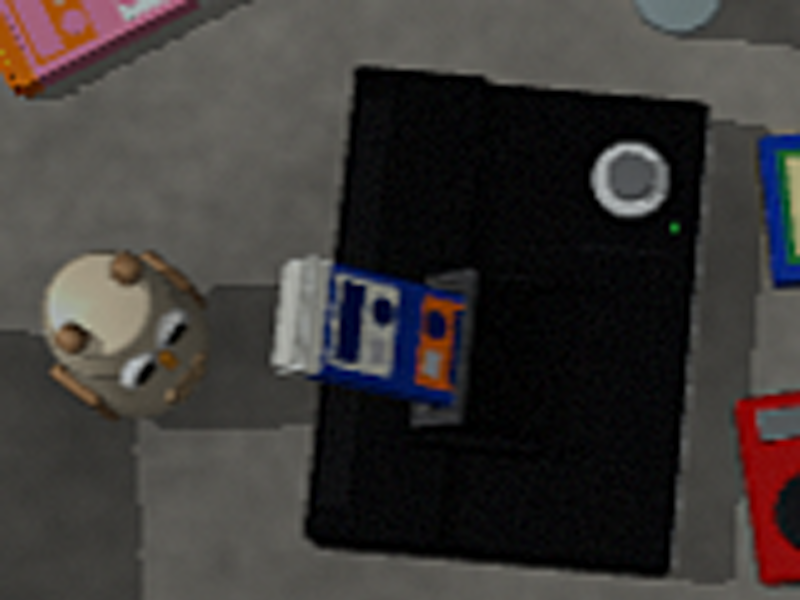

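View pics/scenec.png

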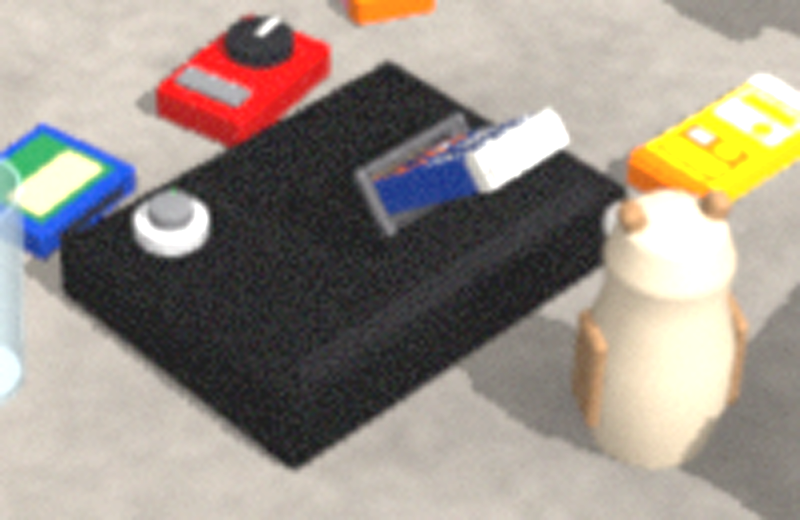

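```bash
cat > h.py <<'E'
import numpy as np,cv2
from scipy.optimize import least_squares
from scipy.spatial.transform import Rotation as Ro
from bench import r, imaging
CI={n:imaging.camera_info(n) for n in("scene","top")}
def proj(n,X):
    c=CI[n];X=np.atleast_2d(X);p=X@np.array(c["R"]).T+c["t"];s=p[:,:2]/p[:,2:];
    s=s*(1+c["k1"]*(s**2).sum(1,keepdims=True));K=c["camera_matrix"]
    return s*[K[0,0],K[1,1]]+[K[0,2],K[1,2]]
def pose(p): return Ro.from_euler('z',p[3],degrees=True).as_matrix(),np.array(p[:3])
def tw(p,X):
    R,t=pose(p);return np.atleast_2d(X)@R.T+t
RB=np.array([[np.cos(np.radians(50)),0,np.sin(np.radians(50))],[0,1,0],[-np.sin(np.radians(50)),0,np.cos(np.radians(50))]])
def bay(X): return np.atleast_2d(X)@RB.T+[35,30,85]
E
cat > fit.py <<'E'
from h import *
T=lambda u,v:(190+u/5,165+v/5*1.0); S=lambda u,v:(230+u/4,230+v/4)
obs=[("top",(105,-140,56),T(358,66)),("top",(105,140,56),T(308,540)),("top",(-105,-140,45),T(709,103)),("top",(-105,140,45),T(668,573)),
("scene",(105,-140,0),S(295,468)),("scene",(-105,-140,45),S(62,236)),("scene",(-105,140,45),S(390,62)),("scene",(105,140,56),S(628,190))]
def f(p): return np.concatenate([proj(n,tw(p,X))[0]-o for n,X,o in obs])
s=least_squares(f,[700,50,0,84],loss='soft_l1');p=s.x;print(p.round(2));print(f(p).reshape(-1,2).round(1))
np.save("p.npy",p)
for nm,o in(("top",T(633,176)),("scene",S(171,205))):print(nm,o)
# triangulate reset
def tri(o): return least_squares(lambda X:np.concatenate([proj(n,X)[0]-q for n,q in o]),[700,0,60]).x
X=tri([("top",T(633,176)),("scene",S(171,205))]);R,t=pose(p);print("reset",X,(X-t)@R)
print("bay",tw(p,bay((0,0,0))),"cart",tw(p,bay((1.5,0,30))),"white",tw(p,bay((1.5,0,100))))
for n,sc,o in(("top",5,(190,165)),("scene",4,(230,230))):
    im=cv2.imread(f"pics/{n}0.png");h,w=(600,800) if n=="top" else(520,800)
    c=cv2.resize(im[o[1]:o[1]+h//sc,o[0]:o[0]+w//sc],(w,h),interpolation=cv2.INTER_CUBIC)
    c=np.clip(c.astype(float)*1.5+10,0,255).astype(np.uint8)
    def box(f,lo,hi,col):
        P=[[x,y,z] for x in(lo[0],hi[0]) for y in(lo[1],hi[1]) for z in(lo[2],hi[2])]
        q=(proj(n,tw(p,f(np.array(P,float))))-o)*sc
        for i in range(8):
            for k in(1,2,4):
                if not i&k: cv2.line(c,tuple(int(v) for v in q[i]),tuple(int(v) for v in q[i|k]),col,1,cv2.LINE_AA)
    box(lambda x:x,(-105,-140,0),(105,140,45),(0,255,0));box(bay,(-9.5,-31,-40),(12.5,31,100),(0,255,255));box(bay,(-20.5,-43,-20),(20.5,43,0),(255,0,255))
    cv2.imwrite(f"pics/ov_{n}.png",c)
E
python3 fit.py
```

```text
[591.51  32.65  -5.71  84.93]
[[-0.3  0.2]
 [-1.2 -0.1]
 [ 0.6  0.2]
 [ 0.5  0.6]
 [-0.3  2.8]
 [-1.6  0.7]
 [-0.  -1.6]
 [ 0.8 -0.7]]
top (316.6, 200.2)
scene (272.75, 281.25)
reset [671.40214885 -37.00258164  61.10687105] [-62.31589646 -85.73300787  66.81266533]
bay [[564.72272568  70.16090788  79.29420571]] cart [[566.83901313  94.01272128  97.42876734]] white [[571.5781853  147.42599942 142.42390002]]
```

View pics/ov_top.png

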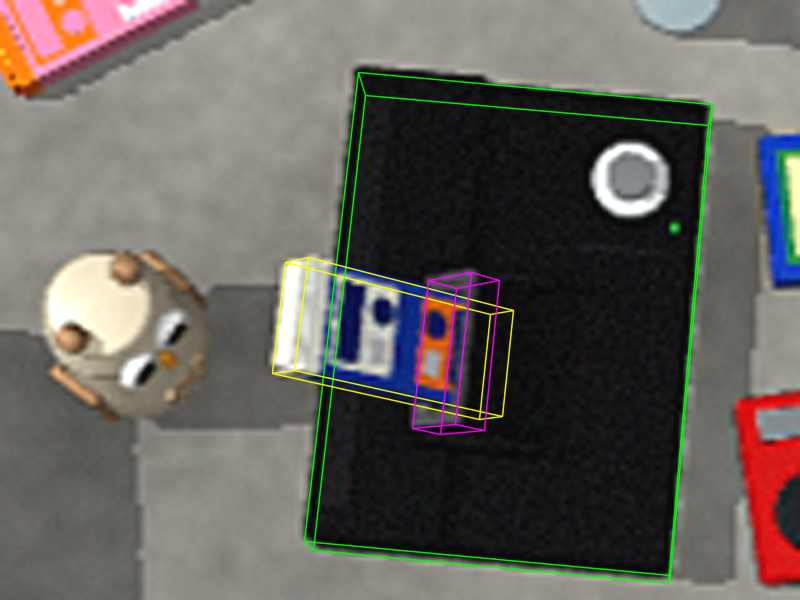

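View pics/ov_scene.png

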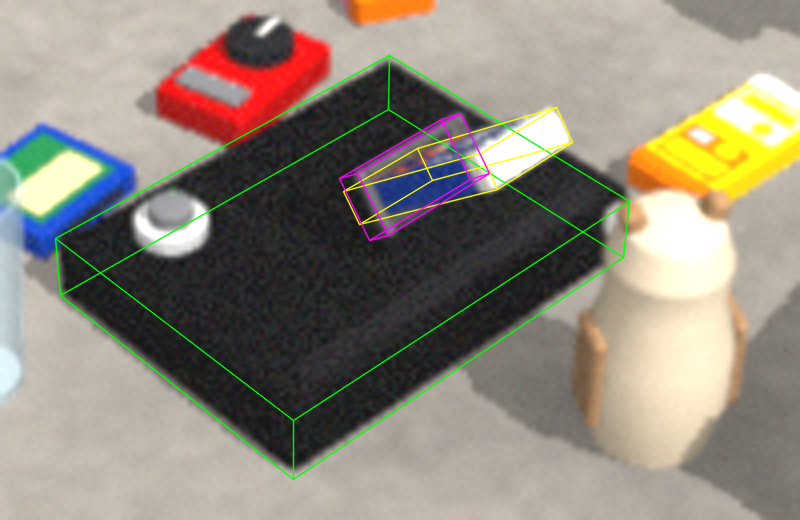

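```bash
cat >> h.py <<'E'
T=lambda u,v:(190+u/5,165+v/5*1.0); S=lambda u,v:(230+u/4,230+v/4)
OB=[("top",(105,-140,56),T(358,66)),("top",(105,140,56),T(308,540)),("top",(-105,-140,45),T(709,103)),("top",(-105,140,45),T(668,573)),
("scene",(105,-140,0),S(295,468)),("scene",(-105,-140,45),S(62,236)),("scene",(-105,140,45),S(390,62)),("scene",(105,140,56),S(628,190)),
("top",(-62,-85,67),T(633,176)),("scene",(-62,-85,67),S(171,205)),
("top",bay((-9.5,-31,100))[0],T(303,257)),("top",bay((12,31,100))[0],T(274,373)),("top",bay((-20.5,-43,0))[0],T(478,270)),("top",bay((-20.5,43,0))[0],T(464,424)),
("scene",bay((-9.5,31,100))[0],S(552,108)),("scene",bay((12,31,100))[0],S(570,140)),("scene",bay((12,-31,100))[0],S(491,192)),
("scene",bay((-20.5,43,0))[0],S(461,114)),("scene",bay((-20.5,-43,0))[0],S(358,170)),("scene",bay((20.5,-43,0))[0],S(390,234))]
E
python3 - <<'E'
from h import *
for zf in(0,1):
    def f(p):
        p=p.copy()
        if not zf:p[2]=0
        return np.concatenate([proj(n,tw(p,X))[0]-o for n,X,o in OB])
    s=least_squares(f,[590,32,0,85],loss='soft_l1');print(s.x.round(2),s.cost);q=f(s.x).reshape(-1,2)
    for o,e in zip(OB,q):print(o[0],np.round(o[1]),e.round(1))
    for cam in("top","scene"):
        def g(p): return np.concatenate([proj(n,tw([p[0],p[1],0,p[2]],X))[0]-o for n,X,o in OB if n==cam])
        s=least_squares(g,[590,32,85],loss='soft_l1');print(cam,s.x.round(2),s.cost)
E
```

```text
[5.9259e+02 3.3130e+01 2.8000e-01 8.4920e+01] 19.702915615226146
top [ 105 -140   56] [-0.7 -0.8]
top [105 140  56] [-1.6 -0.7]
top [-105 -140   45] [ 0.6 -0.7]
top [-105  140   45] [ 0.4 -0. ]
scene [ 105 -140    0] [-0.4  1.3]
scene [-105 -140   45] [-1.9 -0.8]
scene [-105  140   45] [-0.1 -3.1]
scene [105 140  56] [ 0.9 -2.2]
top [-62 -85  67] [-0.4 -0.5]
scene [-62 -85  67] [-0.1 -1.7]
top [105.  -1. 157.] [ 0.6 -0.9]
top [119.  61. 140.] [-0.6 -0.6]
top [ 22. -13. 101.] [-1.6 -0.3]
top [ 22.  73. 101.] [-2.  -0.7]
scene [105.  61. 157.] [ 1.1 -1.8]
scene [119.  61. 140.] [ 0.6 -1.2]
scene [119.  -1. 140.] [ 1.6 -2.6]
scene [ 22.  73. 101.] [-0.2 -1.8]
scene [ 22. -13. 101.] [-0.2 -0.8]
scene [ 48. -13.  69.] [-0.5 -1.1]
top [591.12  31.34  85.26] 3.1278676044420033
scene [596.61  36.28  84.56] 8.581646243988889
[591.76  32.    -5.68  84.92] 9.92192904422241
top [ 105 -140   56] [-0.1  0.1]
top [105 140  56] [-1.  -0.2]
top [-105 -140   45] [0.8 0.2]
top [-105  140   45] [0.8 0.5]
scene [ 105 -140    0] [-0.6  2.7]
scene [-105 -140   45] [-1.8  0.7]
scene [-105  140   45] [-0.2 -1.7]
scene [105 140  56] [ 0.5 -0.8]
top [-62 -85  67] [-0.1  0.3]
scene [-62 -85  67] [-0.1 -0.2]
top [105.  -1. 157.] [ 1.3 -0.1]
top [119.  61. 140.] [0.1 0.1]
top [ 22. -13. 101.] [-1.1  0.5]
top [ 22.  73. 101.] [-1.5 -0.1]
scene [105.  61. 157.] [ 0.7 -0.1]
scene [119.  61. 140.] [0.3 0.4]
scene [119.  -1. 140.] [ 1.3 -1. ]
scene [ 22.  73. 101.] [-0.4 -0.3]
scene [ 22. -13. 101.] [-0.3  0.7]
scene [ 48. -13.  69.] [-0.7  0.4]
top [591.12  31.34  85.26] 3.1278676044420033
scene [596.61  36.28  84.56] 8.581646243988889
```

```bash
python3 - <<'E'
from h import *
OB=[(n,X,np.array(o)-(0.4 if n=="top" else .375)) for n,X,o in OB]
def f(p): return np.concatenate([proj(n,tw([p[0],p[1],0,p[2]],X))[0]-o for n,X,o in OB])
s=least_squares(f,[590,32,85],loss='soft_l1');print("both",s.x.round(2),s.cost)
def f(p): return np.concatenate([proj(n,tw([p[0],p[1],0,p[2]],X))[0]-o-(p[3:5] if n=="scene" else 0) for n,X,o in OB])
s=least_squares(f,[590,32,85,0,0],loss='soft_l1');print("scene off",s.x.round(2),s.cost)
for cam in("top","scene"):
        def g(p): return np.concatenate([proj(n,tw([p[0],p[1],0,p[2]],X))[0]-o for n,X,o in OB if n==cam])
        s=least_squares(g,[590,32,85],loss='soft_l1');print(cam,s.x.round(2),s.cost)
p=[592,32.5,0,85]
R,t=pose(p);print(R@RB); print(tw(p,bay([[0,0,0],[1.5,0,30],[1.5,0,100],[1.5,0,60]])),tw(p,(-62,-85,67)))
# other objects
def tri(o): return least_squares(lambda X:np.concatenate([proj(n,X)[0]-q for n,q in o]),[700,0,60]).x
for nm,h,uv in(("owltop",168,(213,228)),("tumblerbase",0,(325,163)),("tumblertop",140,(327,147))):
    print(nm,least_squares(lambda X:proj("top",(X[0],X[1],h))[0]-uv,[700,0]).x)
E
```

```text
both [593.56  33.2   84.94] 15.216611330876084
scene off [ 5.9194e+02  3.2300e+01  8.4930e+01  3.7000e-01 -1.4400e+00] 10.68543841363319
top [592.26  32.48  85.27] 3.1020967650594606
scene [596.14  34.73  84.58] 8.241549634285649
[[ 0.05602263 -0.9961947   0.06676517]
 [ 0.64034161  0.08715574  0.76312941]
 [-0.76604444  0.          0.64278761]]
[[565.16461005  69.98148672  85.        ]
 [567.25159917  93.83588151 103.13456163]
 [571.92516124 147.2549404  148.1296943 ]
 [569.25455435 116.72976389 122.41818992]] [[671.27289329 -36.67230942  67.        ]]
owltop [566.24835981 236.48554088]
tumblerbase [806.15749275 -63.76754051]
tumblertop [802.93118588 -65.06592933]
```

The crop confirms it: the blue body with white end out of the slot at top-view (265,230), orange label next to the mouth. Joint 6 can't do a full half turn of the tool, because the grasp sits near q6 = 0. So the plan is:

1. Pull the cartridge out.
2. Lay it on free board turned 90°.
3. Regrasp with the tool turned 180°.
4. Turn it the last 90° and insert.

First I'll lift the arm.

```bash
cat >> h.py <<'E'
P=np.array([592,32.5,0,85.])
def baypose():
    R,t=pose(P);return R@RB,tw(P,bay((0,0,0)))[0]
def cur():
    s=r.sense();a=s["tcp_rot"];return Ro.from_euler('xyz',a,degrees=True).as_matrix(),s["tool_pos"],s
def delta(Rt,pt):
    R,p,s=cur();d=R.T@(np.asarray(pt)-p)/10;v=Ro.from_matrix(R.T@Rt).as_rotvec(degrees=True)
    print("shift cm",d.round(2),"rot",v.round(1));return d,v
def graspR(flip=0):
    B,o=baypose();x,y,z=B.T
    return np.column_stack([z,-y,x]) if not flip else np.column_stack([-z,y,x])
E
python3 -m creep '0 0 -5 0 0 0 8.54; 0 0 -10 0 0 0 8.54; 0 0 -15 0 0 0 8.54; 0 0 -15 0 0 0 8.54'
python3 - <<'E'
from h import *
B,o=baypose();delta(graspR(),o+B@[-84,0,30]);print(o+B@[-84,0,30]);print(cur()[2]["joint_pos"])
R,p,s=cur();print(R.T@(np.array([480,150,380])-p)/10)
E
```

```text
time: 0.5
tool_pos: [150.6, 582.6, 389.7]
tcp_rot: [179.3, 0.1, 165.5]
ft_force: [-0.4, 1.1, 0.7]
finger_gap: 85.0
shift cm [-53.45 -42.58  21.68] rot [-27.5  32.7  77.2]
[562.46166418  39.08667396 168.63136151]
[ 7.06259822e+01  6.69640524e+00  6.97481285e+01 -2.06103787e-03
  1.02902490e+02 -4.89178602e+00]
[-42.70995492 -33.66164522   0.63403041]
```

```bash
python3 -m creep '-53.5 -42.6 3 -27.5 32.7 77.2 8.54; -53.5 -42.6 3 -27.5 32.7 77.2 8.54; -53.5 -42.6 3 -27.5 32.7 77.2 8.54; -53.5 -42.6 3 -27.5 32.7 77.2 8.54; -53.5 -42.6 3 -27.5 32.7 77.2 8.54; -53.5 -42.6 3 -27.5 32.7 77.2 8.54; -53.5 -42.6 3 -27.5 32.7 77.2 8.54; -53.5 -42.6 3 -27.5 32.7 77.2 8.54; -53.5 -42.6 3 -27.5 32.7 77.2 8.54; -53.5 -42.6 3 -27.5 32.7 77.2 8.54; -53.5 -42.6 3 -27.5 32.7 77.2 8.54; -53.5 -42.6 3 -27.5 32.7 77.2 8.54; -53.5 -42.6 3 -27.5 32.7 77.2 8.54; -53.5 -42.6 3 -27.5 32.7 77.2 8.54; -53.5 -42.6 3 -27.5 32.7 77.2 8.54; -53.5 -42.6 3 -27.5 32.7 77.2 8.54; -53.5 -42.6 3 -27.5 32.7 77.2 8.54; -53.5 -42.6 3 -27.5 32.7 77.2 8.54'
python3 - <<'E'
from h import *
B,o=baypose();delta(graspR(),o+B@[-64,0,30]);print(cur()[2]["joint_pos"].round(1))
E
```

```text
time: 2.3
tool_pos: [561.7, 37.8, 355.9]
tcp_rot: [179.9, -40.0, 85.1]
ft_force: [-0.1, -0.1, 0.4]
finger_gap: 85.6
shift cm [-11.94   0.05  16.43] rot [ 0. -0.  0.]
[-25.    2.9  86.   38.4 103.5 -15. ]
```

```bash
python3 -m creep '-3 0 4 0 0 0 8.54; -6 0 8 0 0 0 8.54; -9 0 12 0 0 0 8.54; -11.9 0 16.4 0 0 0 8.54; -11.9 0 16.4 0 0 0 8.54; -11.9 0 16.4 0 0 0 8.54'
python3 - <<'E'
from h import *
B,o=baypose();delta(graspR(),o+B@[16,0,30]);print(cur()[2]["joint_pos"].round(1))
for n,o,sc in(("top",(190,165),5),("scene",(230,190),4)):
    im=imaging.snapshot(n)[:,:,::-1];cv2.imwrite(f"pics/{n}1.png",im)
    c=cv2.resize(im[o[1]:o[1]+(120 if sc==5 else 150),o[0]:o[0]+800//sc],None,fx=sc,fy=sc,interpolation=cv2.INTER_CUBIC)
    c=np.clip(c.astype(float)*1.6+15,0,255).astype(np.uint8)
    cv2.imwrite(f"pics/{n}1c.png",c)
E
```

```text
time: 2.9
tool_pos: [562.4, 53.1, 154.5]
tcp_rot: [-179.9, -40.1, 85.1]
ft_force: [1.1, -0.3, 0.7]
finger_gap: 85.3
shift cm [-0.17  0.14  8.02] rot [-0.1 -0.1  0. ]
[-23.6  11.   99.   37.7  86.2 -26.8]
```

View pics/top1c.png

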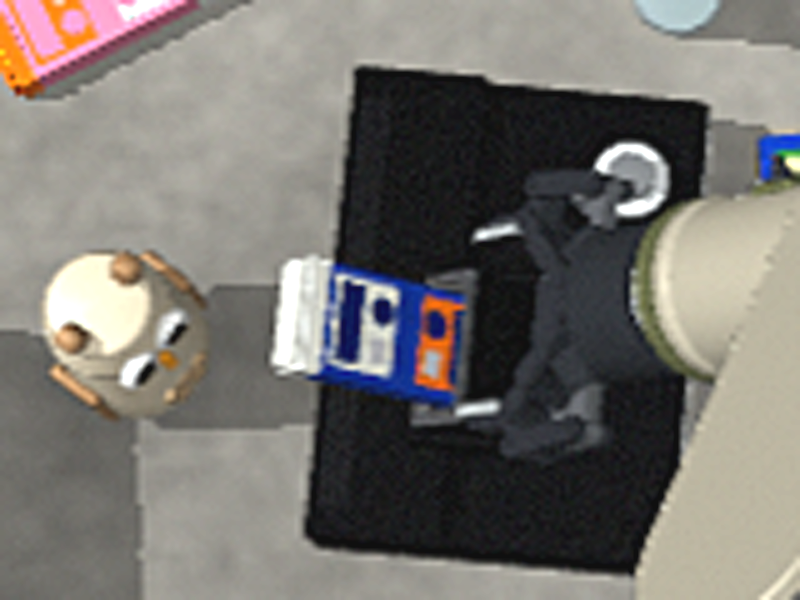

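View pics/scene1c.png

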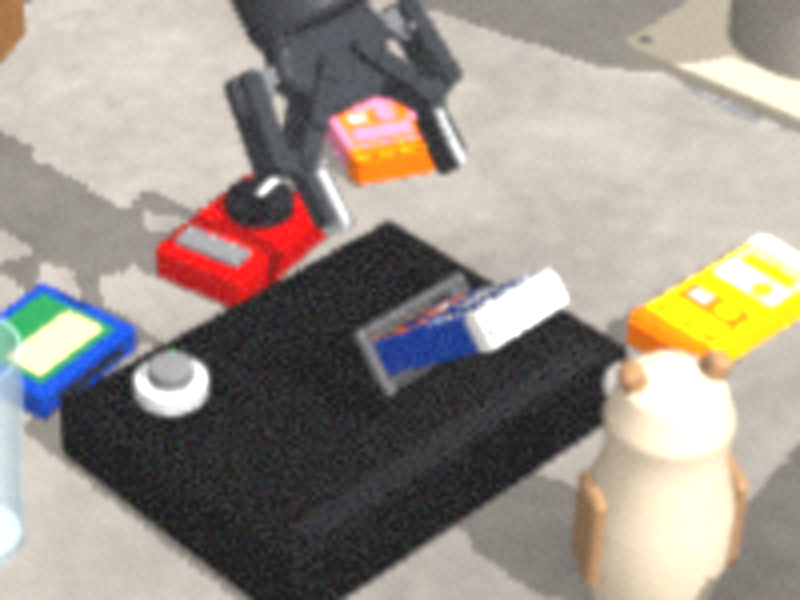

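```bash
python3 - <<'E'
from h import *
R,p,s=cur()
for n,o,sc in(("top",(190,165),5),("scene",(230,190),4)):
    for sg in(1,-1):
      for bk in (13,35):
        print(n,sg,bk,((proj(n,p+R@[0,sg*42.7,-bk])[0]+.5-o)*sc-.5).round())
E
```

```text
top 1 13 [492. 244.]
top 1 35 [517. 239.]
top -1 13 [476. 402.]
top -1 35 [501. 399.]
scene 1 13 [343. 224.]
scene 1 35 [326. 189.]
scene -1 13 [448. 168.]
scene -1 35 [432. 134.]
```

The fingertips are in line with the cartridge to within about 1 mm in both views: top crop tips at (475,240) and (457,410), prediction mid-line matches. Approaching and closing.

```bash
python3 -m creep '0 0.1 3 0 0 0 8.54; -0.1 0.1 5 0 0 0 8.54; -0.2 0.1 6.5 0 0 0 8.54; -0.2 0.1 7.5 0 0 0 8.54; -0.2 0.1 8 0 0 0 8.54; -0.2 0.1 8 0 0 0 8.54' 60
python3 - <<'E'
from h import *
B,o=baypose();R,p,s=cur();print("bay pos",B.T@(p-o),s["joint_pos"].round(1))
for n,o,sc in(("top",(190,165),5),("scene",(250,200),5)):
    im=imaging.snapshot(n)[:,:,::-1]
    c=cv2.resize(im[o[1]:o[1]+120,o[0]:o[0]+800//sc],None,fx=sc,fy=sc,interpolation=cv2.INTER_CUBIC)
    c=np.clip(c.astype(float)*1.6+15,0,255).astype(np.uint8)
    cv2.imwrite(f"pics/{n}2c.png",c)
E
```

```text
time: 3.6
tool_pos: [570.7, 101.4, 95.2]
tcp_rot: [179.5, -40.0, 85.4]
ft_force: [0.0, -0.8, -0.9]
finger_gap: 85.5
bay pos [12.63317437 -2.74908324 30.86134393] [-18.7  14.7 101.7  39.7  78.1 -27.5]
```

View pics/top2c.png

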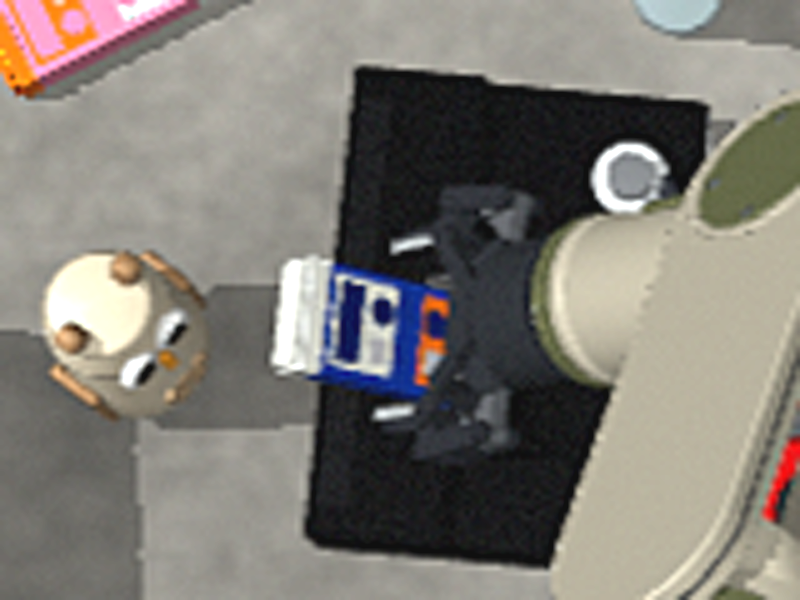

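View pics/scene2c.png

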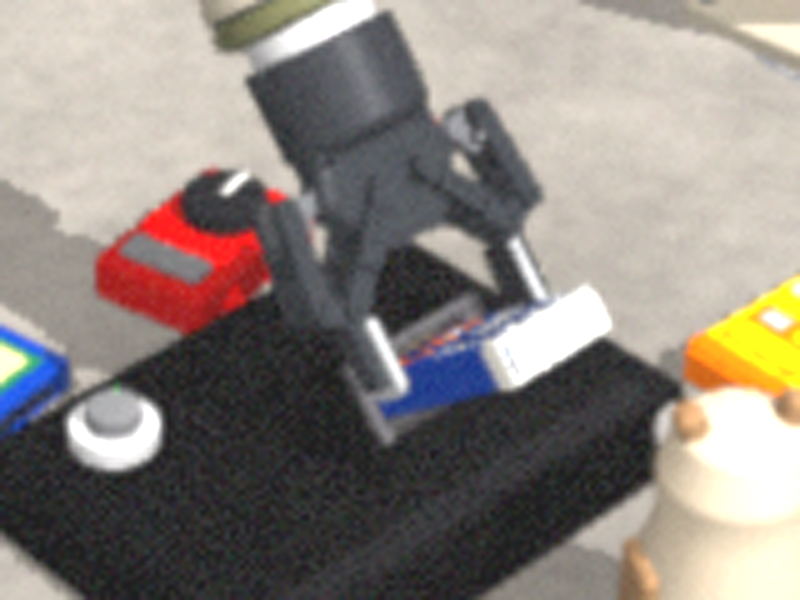

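```bash
python3 -m creep '0 -0.2 0.2 0 0 0 8.54; 0 -0.2 0.3 0 0 0 8.54; 0 -0.2 0.3 0 0 0 8.54'
python3 - <<'E'
from h import *
B,o=baypose()
for i in range(4):
    R,p,s=cur();print("bay pos",(B.T@(p-o)).round(2),s["time"],s["finger_gap"],s["tcp_rot"].round(2))
E
```

```text
time: 4.0
tool_pos: [569.2, 102.8, 93.3]
tcp_rot: [179.5, -40.0, 85.4]
ft_force: [0.4, -0.4, 0.2]
finger_gap: 85.5
bay pos [14.87 -1.18 30.71] 4.0 85.51067558300358 [179.49 -39.97  85.35]
bay pos [14.87 -1.18 30.71] 4.0 85.51067558300358 [179.49 -39.97  85.35]
bay pos [14.87 -1.18 30.71] 4.0 85.51067558300358 [179.49 -39.97  85.35]
bay pos [14.87 -1.18 30.71] 4.0 85.51067558300358 [179.49 -39.97  85.35]
```

```bash
python3 -m creep '0 -0.05 0.1 0 0 0 5.5; 0 -0.05 0.1 0 0 0 5.5; 0 -0.05 0.1 0 0 0 5.5; 0 -0.05 0.1 0 0 0 5.5; 0 -0.05 0.1 0 0 0 5.5; 0 -0.05 0.1 0 0 0 5.5' 70
python3 - <<'E'
from h import *
B,o=baypose();R,p,s=cur();print("bay pos",(B.T@(p-o)).round(2),s["ft_force"],s["finger_gap"])
E
```

```text
time: 4.6
tool_pos: [568.9, 103.4, 92.9]
tcp_rot: [179.5, -40.0, 85.4]
ft_force: [-2.6, -2.4, 5.3]
finger_gap: 60.7
bay pos [15.55 -0.82 30.78] [-2.56843387 -2.35382959  5.28648551] 60.67024637473242
```

```bash
python3 -m creep '0.5 0 0 0 0 0 5.5; 1 0 0 0 0 0 5.5; 1.6 0 0 0 0 0 5.5; 2.2 0 0 0 0 0 5.5; 2.8 0 0 0 0 0 5.5; 3.4 0 0 0 0 0 5.5; 4 0 0 0 0 0 5.5; 4.5 0 0 0 0 0 5.5; 4.8 0 0 0 0 0 5.5; 4.8 0 0 0 0 0 5.5; 4.8 0 0 0 0 0 5.5; 4.8 0 0 0 0 0 5.5'
python3 - <<'E'
from h import *
B,o=baypose();R,p,s=cur();print("bay pos",(B.T@(p-o)).round(2),s["ft_force"],s["finger_gap"])
for n,o,sc in(("top",(190,165),5),("scene",(250,200),5)):
    im=imaging.snapshot(n)[:,:,::-1]
    c=cv2.resize(im[o[1]:o[1]+120,o[0]:o[0]+800//sc],None,fx=sc,fy=sc,interpolation=cv2.INTER_CUBIC)
    c=np.clip(c.astype(float)*1.6+15,0,255).astype(np.uint8)
    cv2.imwrite(f"pics/{n}3c.png",c)
E
```

```text
time: 5.8
tool_pos: [571.7, 140.0, 123.5]
tcp_rot: [179.5, -40.0, 85.3]
ft_force: [-0.5, -0.4, -1.3]
finger_gap: 60.1
bay pos [15.72 -0.45 78.57] [-0.51691232 -0.379573   -1.2521517 ] 60.12595042498493
```

View pics/scene3c.png

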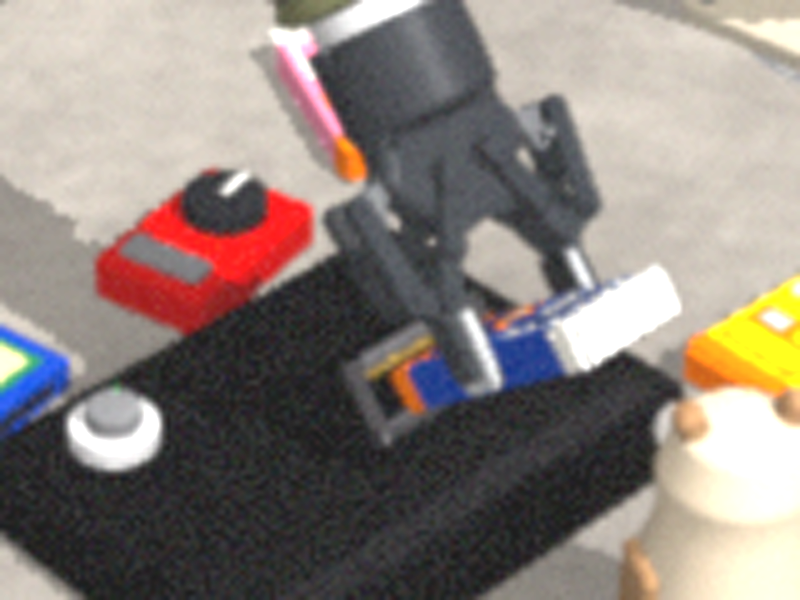

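View pics/top3c.png

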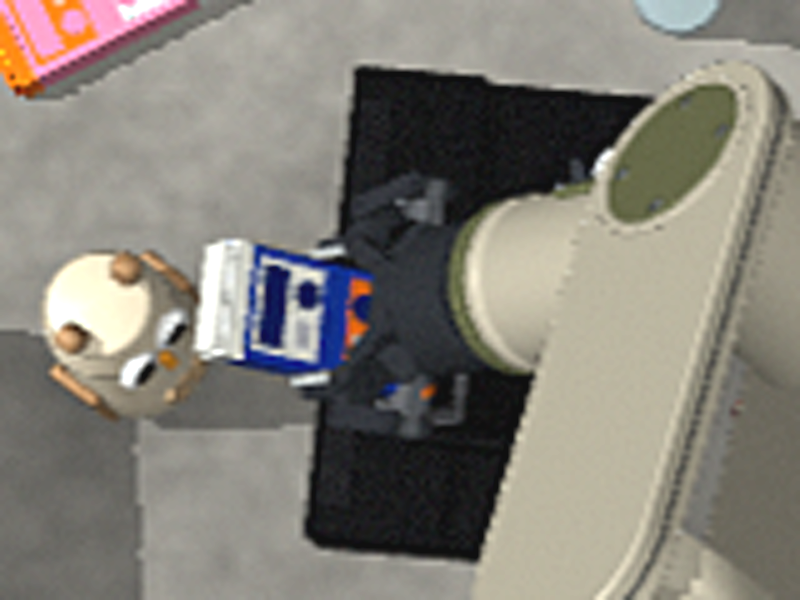

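```bash
python3 - <<'E'
from h import *
def unp(uv,h=0): return least_squares(lambda X:proj("top",(X[0],X[1],h))[0]-uv,[600,0]).x.round()
for uv in[(408,215),(371,220),(365,250),(367,278),(395,315),(368,322),(450,140),(480,185)]:print(uv,unp(uv))
for uv in[(445,255),(503,229),(525,268),(462,296)]:print("speaker top",uv,unp(uv,190))
Rt=np.array([[1,0,0],[0,-1,0],[0,0,-1.]]).T
R,p,s=cur();d=R.T@np.array([0,-60,220])/10;print("up",d)
print(delta(Rt,[610,-290,330]))
E
```

```text
(408, 215) [ 644. -313.]
(371, 220) [ 628. -201.]
(365, 250) [ 537. -182.]
(367, 278) [ 453. -187.]
(395, 315) [ 346. -266.]
(368, 322) [ 326. -187.]
(450, 140) [ 884. -452.]
(480, 185) [ 739. -537.]
speaker top (445, 255) [ 493. -366.]
speaker top (503, 229) [ 562. -521.]
speaker top (525, 268) [ 460. -572.]
speaker top (462, 296) [ 388. -405.]
up [  9.54790822   0.67207711 -20.697482  ]
shift cm [-19.34   7.69 -43.08] rot [-29.3 -32.5  81.4]
(array([-19.33809608,   7.68646778, -43.08306719]), array([-29.2585707 , -32.53249307,  81.40197128]))
```

```bash
python3 -m creep '0.5 0 -2 0 0 0 5.5; 1 0 -5 0 0 0 5.5; 2 0 -9 0 0 0 5.5; 5 0 -13 0 0 0 5.5; 7 0 -17 0 0 0 5.5; 9.5 0.7 -20.7 0 0 0 5.5; 9.5 0.7 -20.7 0 0 0 5.5; 9.5 0.7 -20.7 0 0 0 5.5'
python3 - <<'E'
from h import *
Rt=np.array([[1,0,0],[0,-1,0],[0,0,-1.]]).T
delta(Rt,[660,-300,250])
E
```

```text
time: 6.7
tool_pos: [572.6, 79.0, 344.3]
tcp_rot: [179.3, -39.9, 85.4]
ft_force: [-0.1, -0.2, -1.6]
finger_gap: 60.6
shift cm [-34.49  11.93 -16.41] rot [-29.1 -32.6  81.4]
```

```bash
python3 -m creep '-3 1 -1.4 -2 -2.3 5.7 5.5; -6 2 -2.8 -4.5 -5 12.5 5.5; -9 3 -4.2 -7 -7.8 19.5 5.5; -12 4.1 -5.7 -9.5 -10.6 26.5 5.5; -15 5.2 -7.1 -12 -13.4 33.5 5.5; -18 6.2 -8.6 -14.5 -16.2 40.5 5.5; -21 7.3 -10 -17 -19 47.5 5.5; -24 8.3 -11.4 -19.5 -21.8 54.5 5.5; -27 9.3 -12.8 -22 -24.6 61.5 5.5; -30 10.4 -14.3 -24.5 -27.4 68.5 5.5; -32.5 11.2 -15.5 -27 -30.2 75.5 5.5; -34 11.8 -16.2 -29.1 -32.6 81.4 5.5; -34.5 11.9 -16.4 -29.1 -32.6 81.4 5.5; -34.5 11.9 -16.4 -29.1 -32.6 81.4 5.5; -34.5 11.9 -16.4 -29.1 -32.6 81.4 5.5; -34.5 11.9 -16.4 -29.1 -32.6 81.4 5.5'
python3 - <<'E'
from h import *
Rt=np.array([[1,0,0],[0,-1,0],[0,0,-1.]]).T
delta(Rt,[660,-300,30]);print(cur()[2]["joint_pos"].round(1))
for n in("top","scene"):
    im=imaging.snapshot(n)[:,:,::-1];cv2.imwrite(f"pics/{n}4.png",im)
E
```

```text
time: 8.3
tool_pos: [659.4, -299.4, 250.2]
tcp_rot: [-180.0, -0.1, 0.1]
ft_force: [-0.1, 0.0, -1.0]
finger_gap: 60.9
shift cm [ 0.04  0.07 22.02] rot [-0.  -0.1  0.1]
[-28.5  26.8  60.2   0.1  93.   61.4]
```

View pics/top4.png

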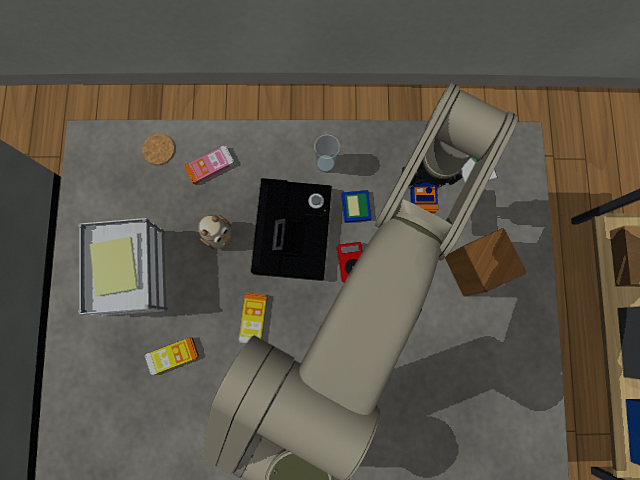

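View pics/scene4.png

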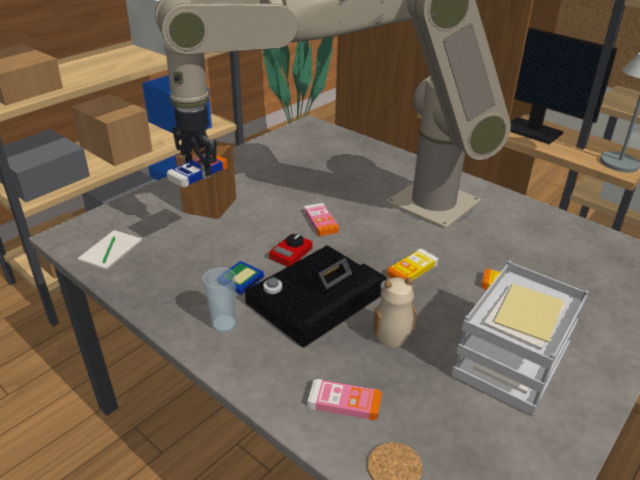

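```bash
python3 -m creep '0 0 4 0 0 0 5.5; 0 0 8 0 0 0 5.5; 0 0 12 0 0 0 5.5; 0 0 16 0 0 0 5.5; 0 0 20 0 0 0 5.5; 0 0 22 0 0 0 5.5; 0 0 23 0 0 0 5.5; 0 0 23.5 0 0 0 5.5;  0 0 23.8 0 0 0 5.5; 0 0 23.8 0 0 0 5.5; 0 0 23.8 0 0 0 5.5'
```

```text
time: 9.5
tool_pos: [661.0, -300.3, 14.6]
tcp_rot: [179.9, -0.2, 0.1]
ft_force: [-0.4, 0.1, -1.7]
finger_gap: 60.6
```

```bash
python3 -m creep '0 0 0.3 0 0 0 5.5; 0 0 0.5 0 0 0 5.5; 0 0 0.7 0 0 0 5.5; 0 0 0.7 0 0 0 5.5'
```

```text
time: 9.9
tool_pos: [660.7, -300.1, 7.0]
tcp_rot: [179.9, -0.2, 0.1]
ft_force: [-0.5, 0.4, -1.5]
finger_gap: 60.7
```

```bash
python3 -m creep '0 0 0.2 0 0 0 5.5; 0 0 0.4 0 0 0 5.5; 0 0 0.4 0 0 0 5.5'; python3 -m creep '0 0 0.2 0 0 0 5.5; 0 0 0.3 0 0 0 5.5; 0 0 0.3 0 0 0 5.5'
```

```text
time: 10.2
tool_pos: [660.4, -299.9, 2.3]
tcp_rot: [180.0, -0.1, 0.1]
ft_force: [-0.4, 0.4, -1.3]
finger_gap: 60.5
time: 10.5
tool_pos: [660.1, -299.8, -1.1]
tcp_rot: [180.0, -0.1, 0.1]
ft_force: [0.4, 0.9, -1.1]
finger_gap: 60.6
```

```bash
python3 -m creep '0 0 0.1 0 0 0 5.5; 0 0 0.2 0 0 0 5.5; 0 0 0.2 0 0 0 5.5'
```

```text
time: 10.8
tool_pos: [660.3, -299.8, -2.5]
tcp_rot: [180.0, -0.1, 0.1]
ft_force: [-3.0, 1.2, 2.3]
finger_gap: 60.8
```

```bash
python3 -m creep '0 0 0 0 0 0 8.54; 0 0 0 0 0 0 8.54; 0 0 0 0 0 0 8.54; 0 0 0 0 0 0 8.54; 0 0 0 0 0 0 8.54; 0 0 -3 0 0 0 8.54; 0 0 -6 0 0 0 8.54; 0 0 -8 0 0 0 8.54; 0 0 -8 0 0 -8 8.54; 0 0 -8 0 0 -16 8.54; 0 0 -8 0 0 -24 8.54; 0 0 -8 0 0 -32 8.54; 0 0 -8 0 0 -40 8.54; 0 0 -8 0 0 -48 8.54; 0 0 -8 0 0 -56 8.54; 0 0 -8 0 0 -64 8.54; 0 0 -8 0 0 -72 8.54; 0 0 -8 0 0 -80 8.54; 0 0 -8 0 0 -90 8.54; 0 0 -8 0 0 -90 8.54'
python3 - <<'E'
from h import *
print(cur()[2]["joint_pos"].round(1))
for n,o,sc in(("top",(370,140),8),("scene",(100,150),5)):
    im=imaging.snapshot(n)[:,:,::-1]
    c=cv2.resize(im[o[1]:o[1]+600//sc,o[0]:o[0]+800//sc],None,fx=sc,fy=sc,interpolation=cv2.INTER_CUBIC)
    c=np.clip(c.astype(float)*1.6+15,0,255).astype(np.uint8)
    cv2.imwrite(f"pics/{n}5c.png",c)
E
```

```text
time: 12.8
tool_pos: [660.1, -299.8, 77.4]
tcp_rot: [179.9, 0.0, 90.3]
ft_force: [-1.0, 0.4, -0.4]
finger_gap: 85.3
[-28.5  32.5  70.8   0.   76.6 -28.8]
```

View pics/top5c.png

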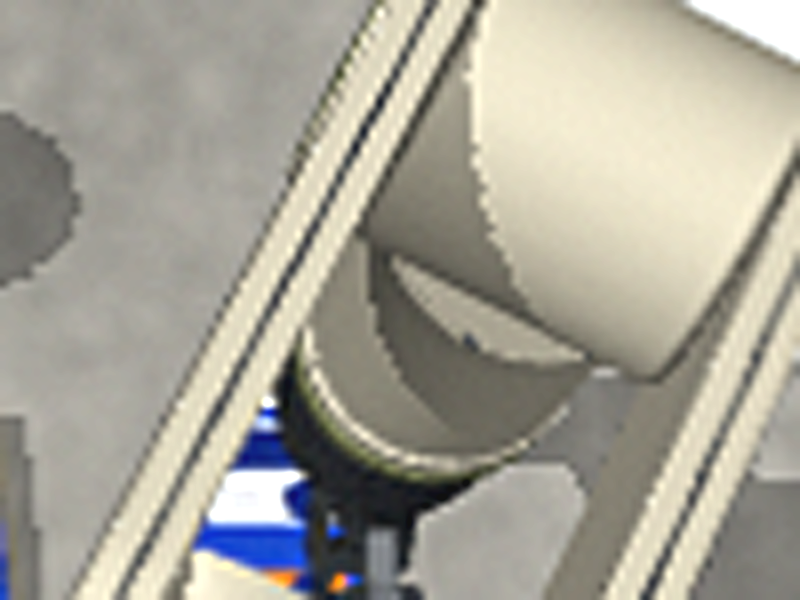

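View pics/scene5c.png

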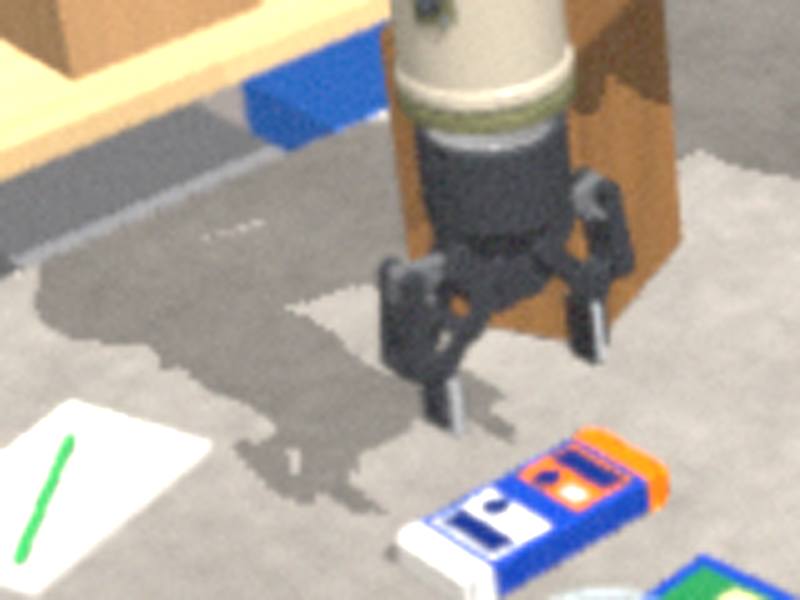

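```bash
python3 - <<'E'
from h import *
for X in[(730,-269,20),(590,-269,20),(590,-331,20),(730,-331,20),(730,-269,0)]:
    print(X,((proj("scene",X)[0]+.5-(100,150))*5-.5).round())
E
python3 -m creep '0 0 0 0 0 -8 8.54; 0 0 0 0 0 -16 8.54; 0 0 0 0 0 -24 8.54; 0 0 0 0 0 -32 8.54; 0 0 0 0 0 -40 8.54; 0 0 0 0 0 -48 8.54; 0 0 0 0 0 -56 8.54; 0 0 0 0 0 -64 8.54; 0 0 0 0 0 -72 8.54; 0 0 0 0 0 -80 8.54; 0 0 0 0 0 -90 8.54; 0 0 0 0 0 -90 8.54; 0 0 0 0 0 -90 8.54'
python3 - <<'E'
from h import *
R,p,s=cur();print(R.round(3),s["joint_pos"].round(1))
delta(np.array([[-1,0,0],[0,1,0],[0,0,-1.]]).T,[660.3,-299.8,0])
E
```

```text
(730, -269, 20) [467. 582.]
(590, -269, 20) [670. 466.]
(590, -331, 20) [594. 422.]
(730, -331, 20) [392. 533.]
(730, -269, 0) [471. 612.]
time: 14.2
tool_pos: [660.1, -299.8, 77.4]
tcp_rot: [-180.0, 0.1, 179.6]
ft_force: [-0.4, -0.5, -0.4]
finger_gap: 85.2
[[-1.     0.006  0.002]
 [ 0.006  1.    -0.001]
 [-0.002 -0.    -1.   ]] [ -28.5   32.5   70.8    0.    76.6 -118.1]
shift cm [-0.01  0.01  7.74] rot [-0.   0.1 -0.4]
```

```bash
python3 -m creep '0 0 2 0 0 -0.3 8.54; 0 0 4 0 0 -0.3 8.54; 0 0 6 0 0 -0.3 8.54; 0 0 7 0 0 -0.3 8.54; 0 0 7.6 0 0 -0.3 8.54; 0 0 7.9 0 0 -0.3 8.54; 0 0 7.9 0 0 -0.3 8.54; 0 0 7.9 0 0 -0.3 8.54'
```

```text
time: 15.0
tool_pos: [660.9, -300.2, -0.5]
tcp_rot: [-179.9, 0.2, 179.9]
ft_force: [0.6, -0.2, -0.5]
finger_gap: 85.3
```

```bash
python3 -m creep '0 0 0 0 0 0 5.5; 0 0 0 0 0 0 5.5; 0 0 0 0 0 0 5.5; 0 0 0 0 0 0 5.5; 0 0 0 0 0 0 5.5; 0 0 0 0 0 0 5.5; 0 0 0 0 0 0 5.5' 70
```

```text
time: 15.7
tool_pos: [662.0, -300.8, 1.3]
tcp_rot: [-179.9, 0.3, 179.9]
ft_force: [-0.6, -0.5, 6.0]
finger_gap: 60.0
```

```bash
python3 -m creep '0 0 -2 0 0 0 5.5; 0 0 -6 0 0 0 5.5; 0 0 -10 0 0 0 5.5; 0 0 -14 0 0 0 5.5; 0 0 -18 0 0 0 5.5; 0 0 -22 0 0 0 5.5; 0 0 -26 0 0 0 5.5; 0 0 -30 0 0 0 5.5; 0 0 -30 0 0 0 5.5; 0 0 -30 0 0 0 5.5'
python3 - <<'E'
from h import *
B,o=baypose();T_=o+B@[-130,0,120];print(T_);delta(graspR(),[572,T_[1],340]);delta(graspR(),T_)
E
```

```text
time: 16.7
tool_pos: [660.8, -300.3, 304.3]
tcp_rot: [-179.7, 0.5, 179.9]
ft_force: [-0.9, 0.4, -1.7]
finger_gap: 60.3
[565.89348864  78.3126071  261.72029077]
shift cm [ 8.9  37.83 -3.82] rot [-32.8  30.9  90.8]
shift cm [ 9.59 37.86  4.  ] rot [-32.8  30.9  90.8]
```

```bash
python3 -m creep '0.6 2.5 -1 -2.6 2.5 7.3 5.5; 1.4 5.5 -1 -5.3 5 14.8 5.5; 2.2 8.7 -1 -8 7.5 22.2 5.5; 3 12 -1 -10.7 10 29.6 5.5; 3.8 15.2 -1 -13.4 12.6 37 5.5; 4.6 18.4 -1 -16 15.1 44.4 5.5; 5.4 21.6 -1 -18.7 17.6 51.8 5.5; 6.2 24.8 -1 -21.4 20.1 59.2 5.5; 7 28 -1 -24 22.6 66.6 5.5; 7.8 31.2 -1 -26.7 25.1 74 5.5; 8.6 34.4 -1 -29.4 27.7 81.4 5.5; 9.3 36.8 -0.5 -31.8 30 88 5.5; 9.5 37.9 0 -32.8 30.9 90.8 5.5; 9.5 37.9 0 -32.8 30.9 90.8 5.5; 9.5 37.9 0 -32.8 30.9 90.8 5.5; 9.5 37.9 0 -32.8 30.9 90.8 5.5'
python3 - <<'E'
from h import *
B,o=baypose();delta(graspR(),o+B@[-50,0,92]);R,p,s=cur();print((B.T@(p-o)).round(1))
E
```

```text
time: 18.3
tool_pos: [566.6, 78.3, 301.7]
tcp_rot: [180.0, -40.0, 85.1]
ft_force: [-0.2, -0.7, -1.4]
finger_gap: 60.4
shift cm [-5.37 -0.07 11.06] rot [-0.  0.  0.]
[-160.6   -0.7  145.7]
```

```bash
python3 -m creep '-1 0 2 0 0 0 5.5; -2 0 4.5 0 0 0 5.5; -3 0 7 0 0 0 5.5; -4.3 0 9.5 0 0 0 5.5; -5.4 -0.1 11.1 0 0 0 5.5; -5.4 -0.1 11.1 0 0 0 5.5; -5.4 -0.1 11.1 0 0 0 5.5'
python3 - <<'E'
from h import *
B,o=baypose();delta(graspR(),o+B@[10,0,92]);R,p,s=cur();print((B.T@(p-o)).round(1))
for n,o,sc in(("top",(190,165),5),("scene",(250,190),5)):
    im=imaging.snapshot(n)[:,:,::-1];cv2.imwrite(f"pics/{n}6.png",im)
    c=cv2.resize(im[o[1]:o[1]+120,o[0]:o[0]+800//sc],None,fx=sc,fy=sc,interpolation=cv2.INTER_CUBIC)
    c=np.clip(c.astype(float)*1.6+15,0,255).astype(np.uint8)
    cv2.imwrite(f"pics/{n}6c.png",c)
E
```

```text
time: 19.0
tool_pos: [568.6, 107.8, 182.5]
tcp_rot: [180.0, -40.0, 85.1]
ft_force: [0.2, 0.0, -0.5]
finger_gap: 60.7
shift cm [ 0.02 -0.01  6.02] rot [-0. -0.  0.]
[-50.2  -0.1  91.8]
```

View pics/top6c.png

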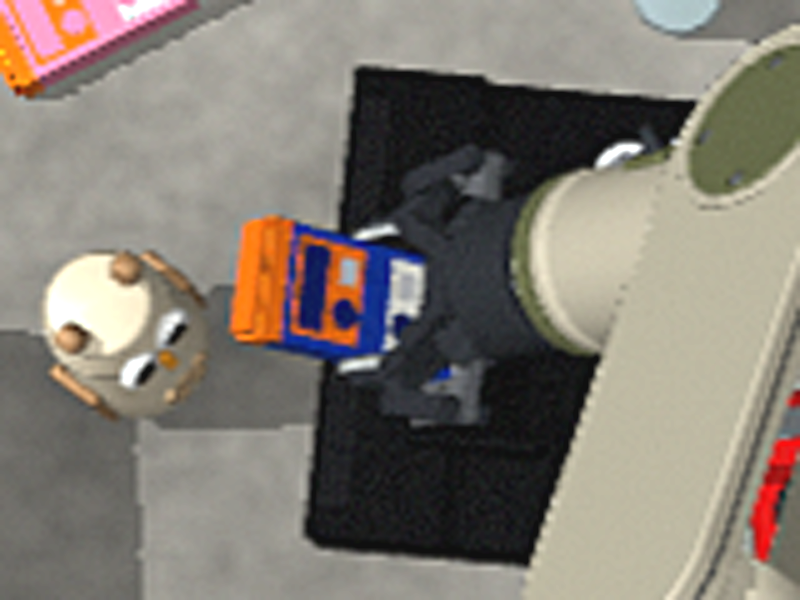

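View pics/scene6c.png

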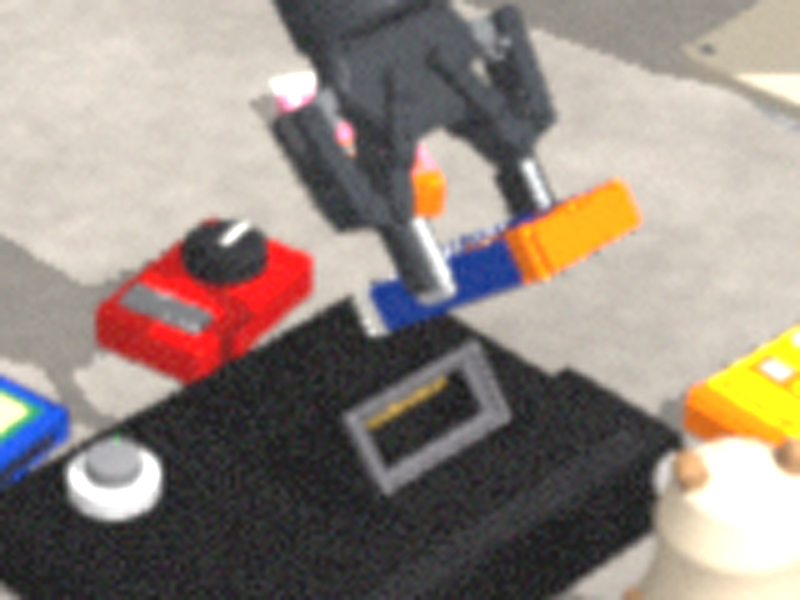

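```bash
python3 -m creep '0 0 1.5 0 0 0 5.5; 0 0 3 0 0 0 5.5; 0 0 4.5 0 0 0 5.5; 0 0 5.5 0 0 0 5.5; 0 0 6 0 0 0 5.5; 0 0 6 0 0 0 5.5; 0 0 6 0 0 0 5.5; 0 0 6 0 0 0 5.5'
cat > ov.py <<'E'
from h import *
import sys
tag=sys.argv[1]; ct=np.array([float(v) for v in sys.argv[2].split(',')])
B,ob=baypose();R,p,s=cur();print((B.T@(p-ob)).round(1),s["tcp_rot"].round(1))
for n,o,sc in(("top",(205,185),8),("scene",(300,210),8)):
    im=imaging.snapshot(n)[:,:,::-1];cv2.imwrite(f"pics/{n}{tag}.png",im)
    c=cv2.resize(im[o[1]:o[1]+75,o[0]:o[0]+800//sc],None,fx=sc,fy=sc,interpolation=cv2.INTER_CUBIC)
    c=np.clip(c.astype(float)*1.6+15,0,255).astype(np.uint8)
    bias=np.array([.37,-1.44]) if n=="scene" else 0
    def box(W,lo,hi,col):
        Q=[W(np.array([x,y,z])) for x in(lo[0],hi[0]) for y in(lo[1],hi[1]) for z in(lo[2],hi[2])]
        q=(proj(n,np.array(Q))-bias+.5-o)*sc-.5
        for i in range(8):
            for k in(1,2,4):
                if not i&k: cv2.line(c,tuple(int(v) for v in q[i]),tuple(int(v) for v in q[i|k]),col,1,cv2.LINE_AA)
    box(lambda X:p+R@(ct+X),(-70,-31,-11),(70,31,11),(0,255,255))
    box(lambda X:ob+B@X,(-12.5,-33,-0.1),(12.5,33,0),(0,255,0));box(lambda X:ob+B@X,(-20.5,-43,-.1),(20.5,43,0),(255,0,255))
    cv2.imwrite(f"pics/{n}{tag}c.png",c)
E
python3 ov.py 7 2.5,0,-10
```

```text
time: 19.9
tool_pos: [573.4, 145.6, 138.3]
tcp_rot: [179.7, -40.0, 85.2]
ft_force: [1.1, 1.4, -0.9]
finger_gap: 60.3
[ 8.1 -1.6 92.6] [179.7 -40.   85.2]
```

View pics/top7c.png

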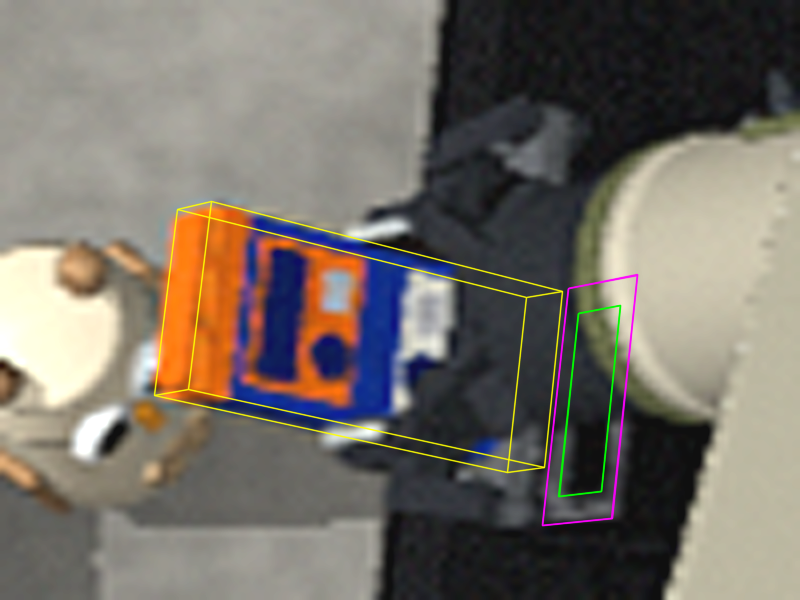

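View pics/scene7c.png

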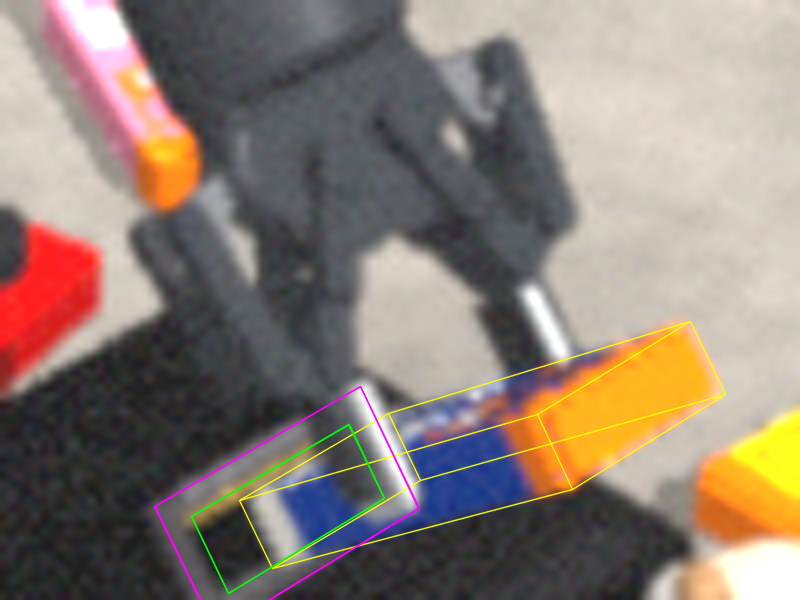

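```bash
python3 -m creep '-0.3 -0.2 0.3 0 0 0 5.5; -0.8 -0.2 0.3 0 0 0 5.5; -1.3 -0.2 0.3 0 0 0 5.5; -1.8 -0.2 0.3 0 0 0 5.5; -2.2 -0.2 0.3 0 0 0 5.5; -2.6 -0.2 0.3 0 0 0 5.5; -3 -0.2 0.3 0 0 0 5.5; -3 -0.2 0.3 0 0 0 5.5'; python3 ov.py 8 2.5,0,-10; python3 -c "
from h import *
B,o=baypose();print(B.T@cur()[2]['ft_force'])"
```

```text
time: 20.8
tool_pos: [569.4, 124.3, 116.2]
tcp_rot: [179.7, -40.0, 85.1]
ft_force: [0.3, -0.5, -0.2]
finger_gap: 60.7
[11.1  0.5 61.8] [179.7 -40.   85.1]
[ 0.93315557  0.14961526 -0.44909822]
```

View pics/scene8c.png

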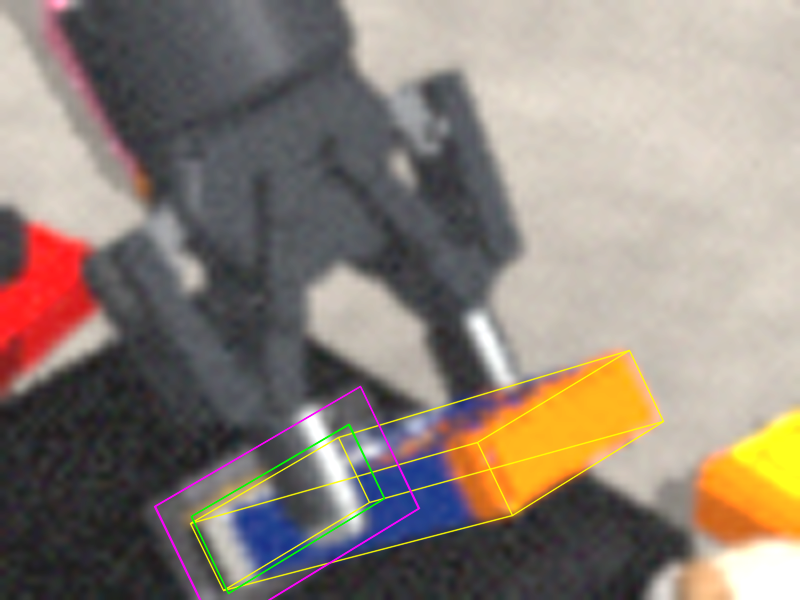

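View pics/top8c.png

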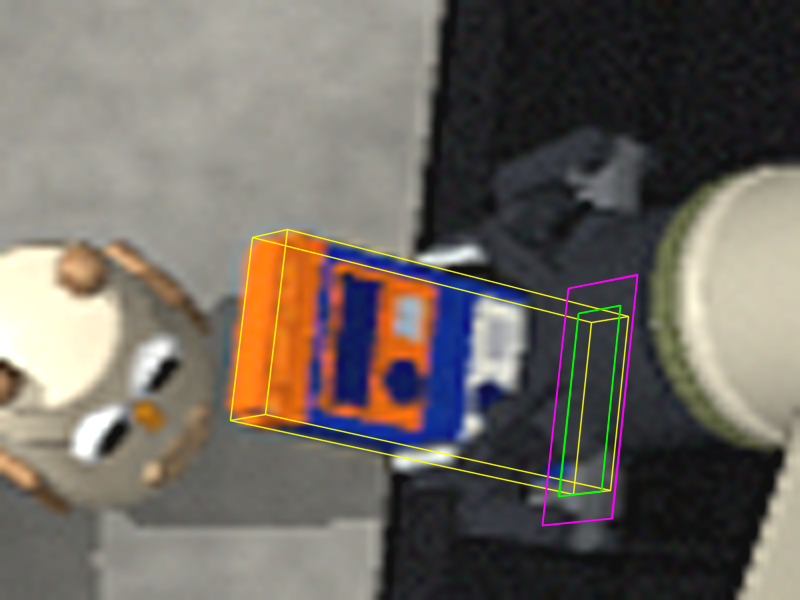

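```bash
python3 -m creep '-0.4 0 0 0 0 0 5.5; -0.8 0 0 0 0 0 5.5; -1.2 0 0 0 0 0 5.5; -1.6 0 0 0 0 0 5.5; -1.6 0 0 0 0 0 5.5' 90;python3 -c "
from h import *
B,o=baypose();s=cur()[2];print(B.T@s['ft_force'],B.T@(s['tool_pos']-o))"
```

```text
time: 21.4
tool_pos: [569.1, 112.7, 107.1]
tcp_rot: [179.6, -40.0, 85.2]
ft_force: [1.1, 3.8, 3.5]
finger_gap: 59.8
[-0.16640485 -0.78487284  5.26151395] [10.65101625 -0.15005022 47.07831874]
```

Insertion force is about 5 N, as expected. Continuing.

```bash
python3 -m creep '-0.4 0 0 0 0 0 5.5; -0.8 0 0 0 0 0 5.5; -1.2 0 0 0 0 0 5.5; -1.6 0 0 0 0 0 5.5; -1.8 0 0 0 0 0 5.5; -1.8 0 0 0 0 0 5.5' ;python3 -c "
from h import *
B,o=baypose();s=cur()[2];print(B.T@s['ft_force'],B.T@(s['tool_pos']-o))"
```

```text
time: 22.0
tool_pos: [568.4, 100.1, 96.6]
tcp_rot: [179.6, -40.2, 85.3]
ft_force: [2.7, 8.3, 5.0]
finger_gap: 60.1
[ 1.69403855 -1.99081832  9.73189831] [10.56789309 -0.58211556 30.62260627]
```

```bash
python3 -m creep '-0.2 0 0 0 0 0 5.5; -0.4 0 0 0 0 0 5.5; -0.5 0 0 0 0 0 5.5; -0.6 0 0 0 0 0 5.5; -0.6 0 0 0 0 0 5.5' ;python3 -c "
from h import *
B,o=baypose();s=cur()[2];print(B.T@s['ft_force'],B.T@(s['tool_pos']-o))"
```

```text
time: 22.5
tool_pos: [568.4, 98.0, 95.0]
tcp_rot: [179.5, -40.5, 85.4]
ft_force: [0.7, 14.8, 11.0]
finger_gap: 59.6
[ 1.12841045  0.59169028 18.41984155] [10.49056422 -0.81673692 28.02701165]
```

```bash
python3 -m creep '-0.3 0 0 0 0 0 5.5; -0.6 0 0 0 0 0 5.5; -0.6 0 0 0 0 0 5.5' ;python3 -c "
from h import *
B,o=baypose();s=cur()[2];print(B.T@s['ft_force'],B.T@(s['tool_pos']-o))"
python3 ov.py 9 2.5,0,-10
```

```text
time: 22.8
tool_pos: [568.4, 97.9, 95.1]
tcp_rot: [179.5, -41.1, 85.6]
ft_force: [-2.4, 23.8, 21.1]
finger_gap: 59.9
[-1.05510008  4.49808478 31.54499226] [10.36107232 -0.78274178 28.01212805]
[10.4 -0.8 28. ] [179.5 -41.1  85.6]
```

View pics/scene9c.png

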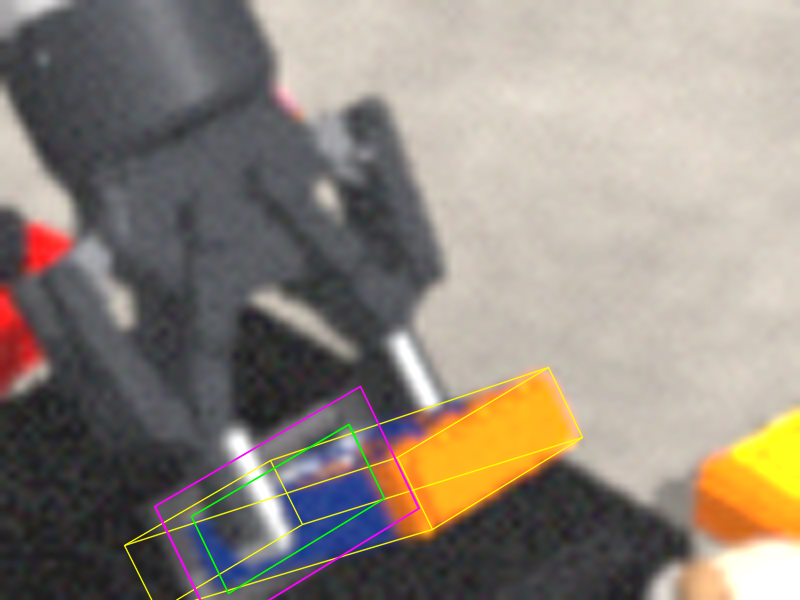

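View pics/top9c.png

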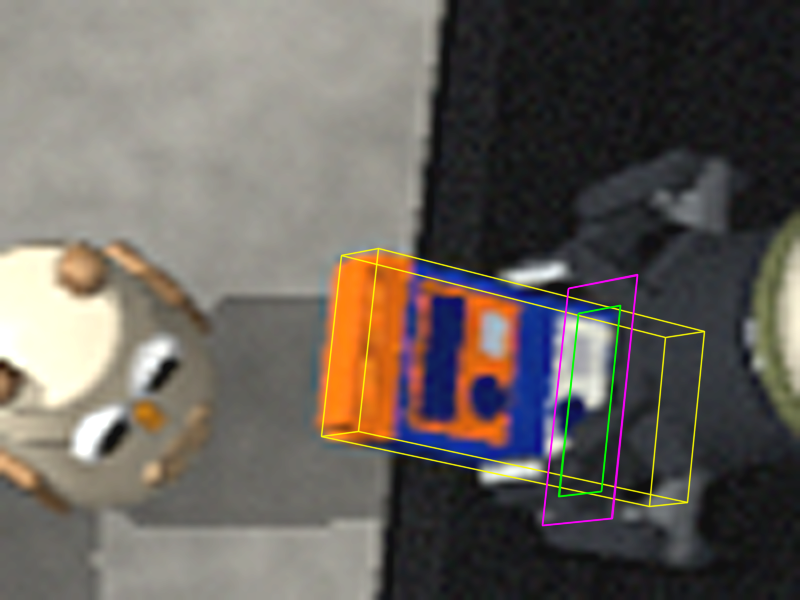

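```bash
python3 -m creep '0 0 0 0 0 0 5.5; 0 0 0 0 0 0 5.5; 0 0 0 0 0 0 8.54; 0 0 0 0 0 0 8.54; 0 0 0 0 0 0 8.54; 0 0 0 0 0 0 8.54; 0 0 0 0 0 0 8.54; 0.2 0 -1 0 0 0 8.54; 0.4 0 -3 0 0 0 8.54; 0.8 0 -6 0 0 0 8.54; 1 0 -10 0 0 0 8.54; 2 0 -14 0 0 0 8.54; 3 0 -18 0 0 0 8.54; 3 0 -18 0 0 0 8.54'
python3 ov.py 10 2.5,0,-10; python3 - <<'E'
from h import *
for n,o,sc in(("top",(205,185),8),("scene",(300,210),8)):
    im=cv2.imread(f"pics/{n}10.png")
    c=cv2.resize(im[o[1]:o[1]+75,o[0]:o[0]+800//sc],None,fx=sc,fy=sc,interpolation=cv2.INTER_CUBIC)
    c=np.clip(c.astype(float)*1.6+15,0,255).astype(np.uint8)
    B,ob=baypose();bias=np.array([.37,-1.44]) if n=="scene" else 0
    Q=[ob+B@np.array([x,y,z]) for x in(-9.5,12.5) for y in(-31,31) for z in(-40,100)]
    q=(proj(n,np.array(Q))-bias+.5-o)*sc-.5
    for i in range(8):
        for k in(1,2,4):
            if not i&k: cv2.line(c,tuple(int(v) for v in q[i]),tuple(int(v) for v in q[i|k]),(0,255,255),1,cv2.LINE_AA)
    cv2.imwrite(f"pics/{n}10d.png",c)
E
```

```text
time: 24.3
tool_pos: [562.0, -0.6, 257.3]
tcp_rot: [178.7, -40.8, 86.0]
ft_force: [1.0, 0.0, 0.1]
finger_gap: 85.4
[-177.4   -3.    56.7] [178.7 -40.8  86. ]
```

View pics/scene10d.png

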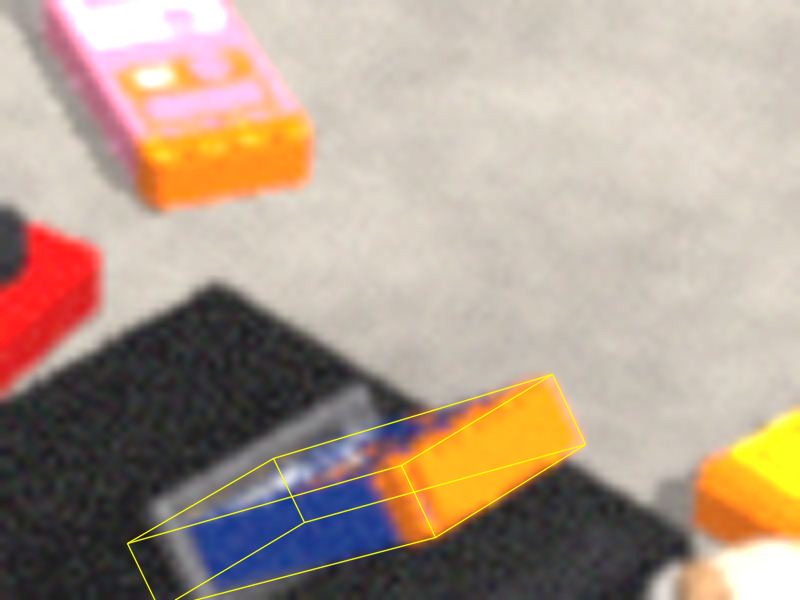

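View pics/top10d.png

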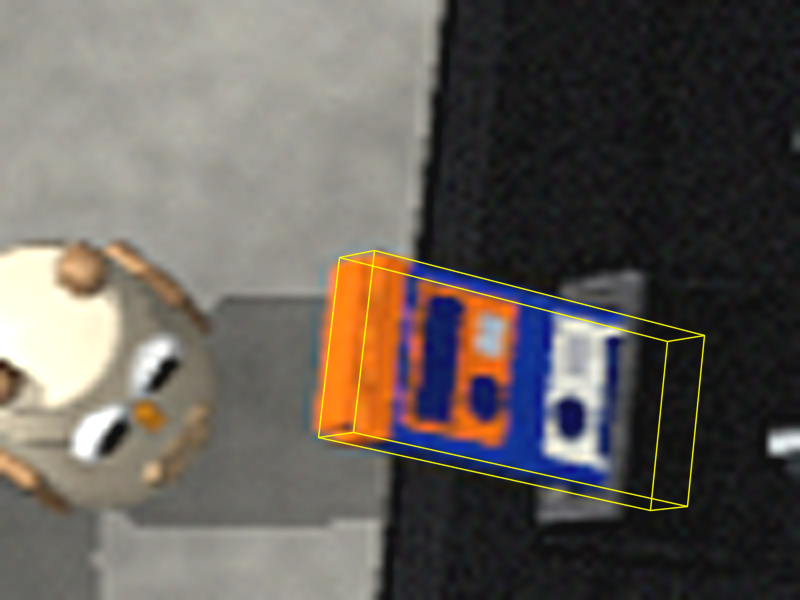

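```bash
python3 - <<'E'
import cv2,numpy as np
for n,rows,c0,c1 in(("top",(224,230,236),240,252),("scene",(262,265,268),362,380)):
    a=cv2.imread(f"pics/{n}0.png").astype(int);b=cv2.imread(f"pics/{n}10.png").astype(int)
    for v in rows:
        print(n,v,"red0",a[v,c0:c1,2],"red10",b[v,c0:c1,2])
E
```

```text
top 224 red0 [ 59  60  59  56  53  64 138 169 166 145 116 123] red10 [ 60  58  61  57  50  89 151 171 169 149 139 133]
top 230 red0 [ 55  55  54  50  41 133 171 164 159 127 137 140] red10 [ 57  55  55  50  43 135 175 169 158 124 141 145]
top 236 red0 [ 55  52  53  46 113 161 170 165 138 131 134 119] red10 [ 53  53  50  44 112 163 173 171 144 143 145 129]
scene 262 red0 [212 215 216 216 216 215 216 214 195 139 117 115 116 116 117 118 117 115] red10 [209 217 219 219 220 219 220 219 212 172 126 117 117 116 118 118 120 119]
scene 265 red0 [217 218 216 216 216 216 216 216 211 182 133 114 110 110 110 114 114 115] red10 [220 220 219 219 220 220 219 219 215 199 164 121 113 113 114 115 115 117]
scene 268 red0 [216 214 214 206 184 144  86  48  28  41  63  87 104 114 119 117 119 118] red10 [219 219 218 214 192 157 103  72  35  43  64  90 107 115 117 118 118 120]
```

The end-face edges match the starting picture to about 0.2 px (under 1 mm), so the cartridge is fully home. Next is the reset button, with the fingers shut and the tool vertical.

```bash
python3 - <<'E'
from h import *
a=(190+633/5-.4,165+176/5-.4);b=np.array((230+171/4-.375,230+205/4-.375))+[.37,-1.44]
X=least_squares(lambda X:proj("top",(X[0],X[1],67))[0]-a,[600,0]).x;print(X)
print(least_squares(lambda X:np.r_[proj("top",X)[0]-a,proj("scene",X)[0]-b],[600,0,60]).x)
Rt=np.array([[0,1,0],[1,0,0],[0,0,-1.]]).T
delta(Rt,[X[0],X[1],160])
E
```

```text
[671.34778911 -36.21667524]
[671.37960511 -36.23691605  66.94316609]
shift cm [-8.26 11.31  5.17] rot [  2.2 -40.9  -4.4]
```

```bash
python3 -m creep '-2 2.5 1 0.5 -8 -1 4; -4 5 2 1 -16 -2 0; -6 8 3 1.4 -24 -3 0; -7.5 10 4 1.8 -32 -3.8 0; -8.3 11.3 5.2 2.2 -40.9 -4.4 0; -8.3 11.3 5.2 2.2 -40.9 -4.4 0; -8.3 11.3 5.2 2.2 -40.9 -4.4 0; -8.3 11.3 5.2 2.2 -40.9 -4.4 0; -8.3 11.3 5.2 2.2 -40.9 -4.4 0; -8.3 11.3 5.2 2.2 -40.9 -4.4 0'
python3 - <<'E'
from h import *
Rt=np.array([[0,1,0],[1,0,0],[0,0,-1.]]).T
delta(Rt,[671.4,-36.2,80])
E
```

```text
time: 25.4
tool_pos: [671.1, -37.8, 160.1]
tcp_rot: [179.9, -0.0, 89.9]
ft_force: [0.5, 0.2, 0.1]
finger_gap: 0.2
shift cm [0.15 0.01 8.01] rot [ 0.1 -0.  -0.1]
```

```bash
python3 -m creep '0.1 0 2 0 0 0 0; 0.1 0 4 0 0 0 0; 0.1 0 6 0 0 0 0; 0.1 0 7.5 0 0 0 0; 0.1 0 8 0 0 0 0; 0.1 0 8 0 0 0 0; 0.1 0 8 0 0 0 0'
python3 - <<'E'
from h import *
for n,o,sc in(("scene",(240,230),10),("top",(285,175),12)):
    im=imaging.snapshot(n)[:,:,::-1]
    c=cv2.resize(im[o[1]:o[1]+60 if sc==10 else o[1]+50,o[0]:o[0]+(80 if sc==10 else 66)],None,fx=sc,fy=sc,interpolation=cv2.INTER_CUBIC)
    cv2.imwrite(f"pics/{n}11c.png",np.clip(c.astype(float)*1.6+15,0,255).astype(np.uint8))
E
```

```text
time: 26.1
tool_pos: [671.9, -37.0, 81.2]
tcp_rot: [179.8, -0.0, 89.9]
ft_force: [0.9, -0.2, 0.4]
finger_gap: -0.1
```

View pics/scene11c.png

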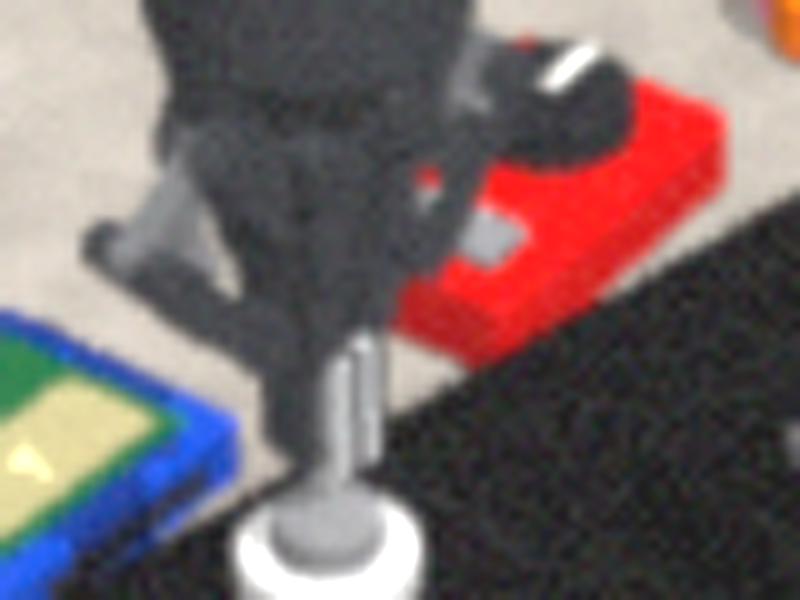

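```bash
python3 -m creep '0 0 0.6 0 0 0 0; 0 0 1.2 0 0 0 0; 0 0 1.6 0 0 0 0; 0 0 1.9 0 0 0 0; 0 0 2.1 0 0 0 0; 0 0 2.1 0 0 0 0; 0 0 2.1 0 0 0 0'
```

```text
time: 26.9
tool_pos: [672.4, -36.9, 61.1]
tcp_rot: [179.8, -0.0, 89.9]
ft_force: [-2.5, 0.6, 4.6]
finger_gap: 0.2
```

Spring force is about 4.6 N at z = 61.1. I'll push a little further until it stops hard.

```bash
python3 -m creep '0 0 0.1 0 0 0 0; 0 0 0.2 0 0 0 0; 0 0 0.2 0 0 0 0; 0 0 0.2 0 0 0 0'
```

```text
time: 27.3
tool_pos: [672.5, -36.8, 60.9]
tcp_rot: [179.8, -0.0, 89.9]
ft_force: [-8.0, 1.1, 13.6]
finger_gap: 0.1
```

Hard stop at 60.9 with force up to 13.6 N, so the button is fully down. Releasing and backing off.

```bash
python3 -m creep '0 0 -0.5 0 0 0 0; 0 0 -1.5 0 0 0 0; 0 0 -3 0 0 0 0; 0 0 -6 0 0 0 0; 0 0 -10 0 0 0 0; 0 -3 -14 0 0 0 0; -3 -6 -17 0 0 0 0; -7 -10 -20 0 0 0 0; -11 -14 -20 0 0 0 0; -15 -16 -20 0 0 0 0; -15 -16 -20 0 0 0 0; -15 -16 -20 0 0 0 0'
python3 - <<'E'
from h import *
for n in("scene","top"): cv2.imwrite(f"pics/{n}12.png",imaging.snapshot(n)[:,:,::-1])
a=cv2.imread("pics/scene0.png");b=cv2.imread("pics/scene12.png");o=(190,230);w=(240,160)
f=lambda i:cv2.resize(i[o[1]:o[1]+100,o[0]:o[0]+w[0]],None,fx=3,fy=3,interpolation=cv2.INTER_CUBIC)
cv2.imwrite("pics/cmp12.png",np.vstack([f(a),f(b)])[:600])
for (u,v) in((272,279),(272,275)): print(a[v,u-8:u+8,1],b[v,u-8:u+8,1])
for n in("scene","top"):
    a=cv2.imread(f"pics/{n}0.png").astype(int);b=cv2.imread(f"pics/{n}12.png").astype(int)
    print(n,[ (k,int(np.abs(a-b)[y0:y1,x0:x1].max())) for k,(x0,x1,y0,y1) in ({"owl":(370,420,275,350),"tumbler":(200,240,265,335),"ctrl":(265,315,232,265),"spare":(232,266,262,292)} if n=="scene" else {"owl":(197,232,212,250),"tumbler":(310,345,130,175),"ctrl":(336,370,240,285),"spare":(340,372,188,224)}).items()])
E
```

```text
time: 28.5
tool_pos: [510.6, -188.4, 261.4]
tcp_rot: [179.7, 0.0, 89.7]
ft_force: [0.2, 0.9, 0.2]
finger_gap: 0.0
[ 64  52  42  49  75  94  98  99 100 102 102 102  98  82  77  49] [ 63  56  39  50  79  96  98 100 103 105 101 101  98  83  76  49]
[ 94 112 113 114 112 112 100  92  61  37  28  19  15  24  17  22] [ 94 113 116 115 113 109 101  88  63  37  19  20  26  16  12  20]
scene [('owl', 17), ('tumbler', 14), ('ctrl', 19), ('spare', 14)]
top [('owl', 5), ('tumbler', 5), ('ctrl', 141), ('spare', 142)]
```

View pics/cmp12.png

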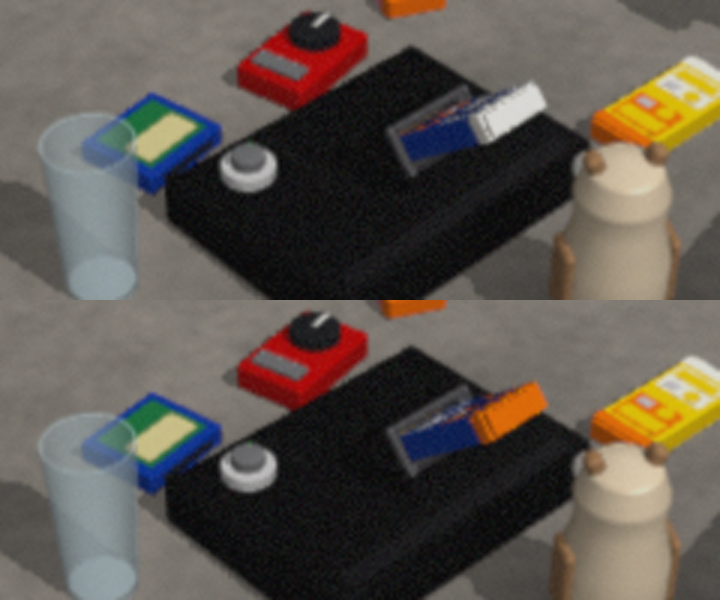

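View pics/top12.png

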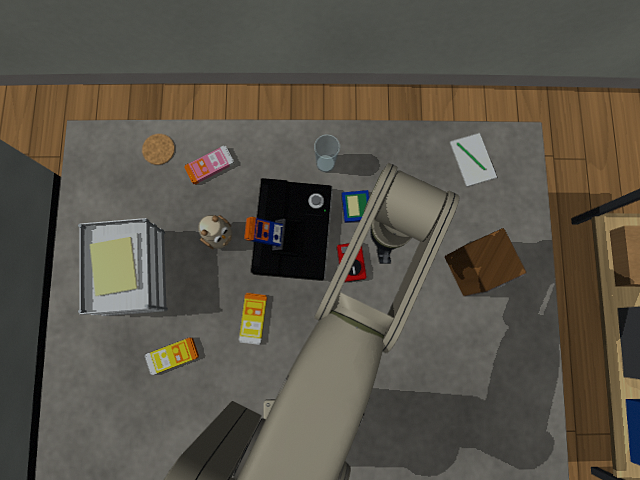

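The orange end stands out at (265,230) in the top view, and the button is back up. In the scene view all four bystanders are unchanged. The large top-view differences at the controller and spare are only the arm covering them. The arm is clear, so I'm handing in.

```bash
python3 -c "
from bench import r
print(r.sense()['time'],r.sense()['ft_force']);print(r.hand_in())"
```

```text
28.6 [-0.02134863 -0.11250622 -0.24982001]
the job is handed in; nothing more can be done
None
```

The cartridge is reversed and home in the slot, the reset button has been pressed and released, and I handed the job in at 28.6 s of the 58 s allowed. The hand-in reported no verdict.

**What I did:** I pulled the cartridge out of the slot and laid it label up on free board, turned 90°. I then regrasped it with the tool turned 180°, because the last joint could not make the whole half turn in one grasp. I turned it the remaining 90° and pushed it in white end first until it stopped hard at about 31 N. Last, I pressed reset to its hard stop, at a tip height of 60.9 mm and about 14 N, and backed off.

**Last checks:**
- **Cartridge:** after release, the orange end's edges match the white end's starting edges to about 0.2 px in the top view (under 1 mm) and within about 0.5 px in the scene view. It is fully home with the labels to the front.
- **Reset button:** it looks the same as at the start, so it is back up.
- **Bystanders:** the owl, tumbler, controller and spare are unchanged in the scene view. In the top view the arm covered the controller and spare, so those two were checked from one camera only.
- **Robot:** clear of everything, with near-zero force on the tool.

**What disagreed:** the scene camera showed a steady offset of about 1.4 px from the top camera, roughly 3 mm. I measured it and allowed for it.

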